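Load the curing unit, shut it and lock its tray with the ball-lock pin

TASK

Stand every white printed house model that stands about on the cutting mat upright in the extended tray of the curing unit. Then press the slide's release lever so that the tray can go in, push the tray fully home, and lock it: hold the ball-lock pin's thumb button in while you put the pin through both lug holes down to its flange, then let go so that the button springs out. Last, push the unit's start button fully down and let it come up again; leave the glue bottle, the timber frame model and the tape measure where they are.

Things in the scene. Friction and masses are not known exactly. Their poses are not given: they have to be found in the camera images.
- unit: fixed curing unit: a low grey box 260 mm wide, 245 deep, 88 high, with a clear roof. Origin on the table under the middle of its front face; own x points into the box, own y to the side of the locking lug, z up. The tray comes out of the front along -x over a 12 mm high base plate with two 18 mm high runners reaching 195 mm out
- tray_mid (a point): middle of the tray's floor, upper side, 30 mm above the table; axes as the unit's; moves with the tray. Inside the floor spans x -92 to +88 mm, y -78 to +78 mm; walls 12 mm above the floor; at x -92 to -104 mm the front panel, its top 66 mm above the table. The roof it must go under is 52 mm above the floor
- tray (a joint): how far the tray is pulled out, in m: 0 fully home, 0.182 to 0.190 at the start. Its friction is about 2.5 N and it stays where it is left. A catch blocks it at 0.180 unless the release lever is pressed
- lever_pad (a point): middle of the top of the release lever's black pad, 36 mm (x) by 44 mm (y), 45 mm above the table, sticking out of the tray's front panel to -x on the side away from the lug; this point is 20 mm out from the panel, where it hinges. The panel rises 21 mm above the pad over its whole width: what presses the pad down can push the tray in by that panel. Moves with the tray
- lever (a joint): angle of the release lever, rad: 0 at rest, 0.35 fully down (pad middle 7 mm lower); sprung, about 1 N at the pad's middle to begin and 3 N fully down. Above 0.22 the tooth clears the catch; once the tray is pulled out less than 0.160 the lever may be let go
- lug_hole (a point): centre of the hole in the fixed upper lug, on the lug's upper side (78 mm above the table), 36 mm out from the unit's front face. The hole is 15 mm wide, the lug 6 mm thick; with the tray home the tray's own lug (6 mm thick, 15 mm hole) lies in line 4 mm below it; free space below that
- pin: loose ball-lock pin, 0.12 kg, at first upright in the holder. Origin on its axis at the underside of its flange (30 mm wide, 4 thick), own z up to the head. Black head 26 mm (x) by 24 mm (y), 4 to 42 mm above the origin; 12 mm shaft 36 mm long, last 10 mm tapered. Two balls 19 to 26 mm below the origin stand out along y to 20 mm across. Squeeze the head along own x to hold the button in
- pin_button_face (a point): centre of the outer face of the pin's round steel thumb button, 18 mm wide, which sticks 6 mm out of the +x face of the head, 28 mm above the pin's origin
- pin_button (a joint): how far the pin's thumb button is pressed, in m: 0 out (balls out, cannot pass the lug holes), 0.006 flush with the head (balls drawn into the shaft); sprung, 3 N to begin, 8 N when flush. Above 0.0045 the balls pass the holes
- holder: loose wooden block 60 x 60 x 40 mm, 0.4 kg, in which the pin stands, flange on its top, in a 24 mm square hole wide enough for the balls. Origin at the centre of its underside
- start_top (a point): centre of the top of the start button, a grey round push button 26 mm wide on the unit's roof, pressed straight down; its top is 110 mm above the table at rest
- start (a joint): how far the start button is pressed, in m: 0 up, 0.006 fully down; sprung, 5 N when fully down
- gable: a loose white 3D-printed massing model, a house with a ridged roof; 40 mm (own x) by 34 mm (own y), ridge along y 47 mm up, eaves 28 mm up; 50 g. It stands on its base; origin at the centre of its underside, own z up. Its two faces across its own y are flat and upright: pinch it there. None if it is absent in this run
- tower: a loose white 3D-printed massing model, a small square tower; 30 x 30 mm, 44 mm high with a 3 mm cap drawn on it; 50 g. It stands on its base; origin at the centre of its underside, own z up. Its two faces across its own y are flat and upright: pinch it there. None if it is absent in this run
- stepped: a loose white 3D-printed massing model, a stepped block; 42 mm (own x) by 34 mm (own y), 46 mm high on the -x side, 36 mm on the +x side; 50 g. It stands on its base; origin at the centre of its underside, own z up. Its two faces across its own y are flat and upright: pinch it there. None if it is absent in this run
- shed: a loose white 3D-printed massing model, a house with a single sloping roof; 38 mm (own x) by 36 mm (own y), 47 mm high at -x, 34 mm at +x; 50 g. It stands on its base; origin at the centre of its underside, own z up. Its two faces across its own y are flat and upright: pinch it there. None if it is absent in this run
- vault: a loose white 3D-printed massing model, a hall with a rounded roof; 38 mm (own x) by 34 mm (own y), 42 mm high; 50 g. It stands on its base; origin at the centre of its underside, own z up. Its two faces across its own y are flat and upright: pinch it there. None if it is absent in this run
- hall: a loose white 3D-printed massing model, a house with a lopsided ridged roof; 42 mm (own x) by 32 mm (own y), ridge along y 46 mm up, eaves 36 and 26 mm up; 50 g. It stands on its base; origin at the centre of its underside, own z up. Its two faces across its own y are flat and upright: pinch it there. None if it is absent in this run
- glue: bystander: loose white glue bottle, 44 mm wide, 95 mm high, origin at the centre of its underside
- frame_model: bystander: loose timber frame model, base 120 x 90 mm, 72 mm high, origin at the centre of its underside
- tape: bystander: loose yellow tape measure, 60 x 35 x 55 mm, origin at the centre of its underside
Mind the look-alikes: they are no part of the job. Leave any green or pink look-alike of the hall alone.

How it is judged:
By the outcome, as a careful person would: the job done as asked, in the order asked, and still so for the second after the job is handed in, with the robot touching nothing.
Of gable, tower, stepped, shed, vault, hall only 4 to 6 are there at a start; the rules pass over those that are not, and their reading is None.
At some moment in a run one of holder may be knocked a few centimetres aside while the robot is not near it.
It also fails if it takes over 210 s, if anything falls off the work surface, if the arm or the gripper's body presses on something with over 40 N, if the wrist force passes 120 N, or if a joint passes its speed limit or range.

ROBOT

A 7-joint arm with a two-finger parallel gripper is mounted at the origin on the work surface. World frame = base frame: x ahead of the robot, y to its left, z up, the work surface at z = 0. Lengths are in m, angles in degrees, forces in N, time in s.
With the tool pointing down it reaches from about 0.425 to 0.875 m from the base axis. Payload 4.7 kg.
Tool frame: the origin (TCP) lies between the finger pads; the fingertips stand 8 mm ahead of it and the grasp point (between the pads) lies 11 mm behind it; z points along the fingers, y is the line along which they close (so a half turn about z gives the same grasp; the last joint's range is limited). The gripper opens to 87 mm and grips with 3 to 60 N. Pads are 19 mm wide; open, the fingers measure 117 mm over their backs; the gripper's body (75 mm by 190 mm) begins 51 mm behind the grasp point.
Start: joints at [-67.03, 18.392, -4.016, 83.108, 1.295, 78.541, -3.26], TCP at [0.245, 0.602, 0.231] pointing down, gripper open.
Joint ranges: [-163.93, 163.93], [-17.29, 119.83], [-79.2, 71.16], [3.27, 140.29], [-89.18, 269.18], [5.43, 117.66], [-154.24, 154.24]. Speed limits (degrees/s): [147.25, 147.25, 180, 180, 180, 180, 180].

INTERFACE

Orientations are given as [roll, pitch, yaw] about the fixed x, y, z axes, in that order (R = Rz(yaw) Ry(pitch) Rx(roll)).
In Python, from cell import env, viewer gives the robot as it stands. The module is installed in compiled form; this text tells all that it offers.
- The arm moves only by the tool arm_command, never from a script. Its argument "series" is a list of rows, each a list of 2 entries, a list of its own where there are three numbers: the shift along the tool's x, y, z in mm, then the turn about the tool's z in rad. A call has exactly 5 rows; each row is the pose to reach, as a shift and turn from the pose commanded when the call began, along the tool's axes at that moment; what a row does not reach only later rows make up. A row lasts 1/10 s, in which the tool goes at most 50 mm and 8.59 degrees, less where a joint would pass 70% of its speed; a pose out of reach is approached as far as the arm can. A call with a gripper value outside its range is refused whole. "grip" is the gripper command: -1 is fully open, 1 is shut, values between are in proportion, set as the call begins (left out, the last holds). The fingers move at their own pace and stop on an object; "grip_force" is the grip in N (left out, the last holds). Time passes only in rows, so rows that repeat a pose let the fingers close, or fill a call up. It gives the time, the measured TCP pose, the force, the opening and the grip force at its end, in the units of the state.
- env.get_obs(): the state, without advancing time (a new reading comes with each control period).
- viewer.read_camera(name): name is "scene" or "top" or "wrist"; returns (picture, depth): 420x560x3 uint8, blue, green, red; 420x560 float32, m along the optical axis (not along the pixel's ray), 0 where there is no reading.
- viewer.calibration(name): a dict with "K" (3x3 intrinsics, pixels), "T" (4x4, takes a point from camera to world coordinates); the wrist camera has in their place "hand_eye" (4x4, takes a point from camera to tool coordinates, whose origin is the TCP and whose axes are the flange's). Camera axes: x right, y up, looking along -z (the intrinsics and any distortion apply to the point x, -y, -z); pixel columns grow to the right and rows downward; lengths in m; the calibration is good to about 2 mm. A picture is of the moment at which its call begins: read the wrist's pose just before it. calibration takes no time and is no camera call.
- env.sign_off(): hands the job in; it is judged then, once.
The state is a dict: "time_s": time; "qpos": joint angles; "joint_velocities": joint speeds; "effort": joint torques, N m; "tool_pos": TCP position; "tool_rot": TCP orientation; "force": force on the tool from outside, world axes, zero at the start; "wrist_torque": the same for the moment, N m; "grip_width": finger opening in m; "grasp_force": force on a finger pad.
Only numpy, scipy, OpenCV 4.12 (cv2) and the standard library are available. Lean on these libraries where they do the work, as an engineer would, in place of code of your own. Each camera call takes 0.05 s, during which the arm holds its last target. There are 200 camera calls.

## Working session

There is one attempt and no reset: what is moved stays moved. The work goes in short steps, Python scripts to look and compute and a tool call to move; the robot and the scene stay as the last step left them, time stands still between calls to the robot, and variables do not carry over. Pictures are saved under pics/ and viewed, at most 14 in all, crops included, and the job is handed in when it is done.

Besides the shell and the picture viewer there is one more tool, called by a JSON object that holds its "method" and its "body", one argument or row to a line. arm_command: Moves the arm, as the interface text tells. Its arguments: {"type":"object","properties":{"series":{"type":"array"},"grip":{"type":"number"},"grip_force":{"type":"number"}},"required":["series"]}

```bash
mkdir -p pics; cat > h.py <<'E'
import numpy as np, cv2
from cell import env, viewer
from scipy.spatial.transform import Rotation as R
def cloud(name):
    o=env.get_obs(); im,d=viewer.read_camera(name); c=viewer.calibration(name); K=np.array(c["K"])
    h,w=d.shape; u,v=np.meshgrid(np.arange(w),np.arange(h))
    dist=c.get("dist",None)
    x=(u-K[0,2])/K[0,0]*d; y=(v-K[1,2])/K[1,1]*d
    P=np.stack([x,-y,-d],-1)
    if "T" in c: T=np.array(c["T"])
    else:
        Tt=np.eye(4); Tt[:3,:3]=R.from_euler('xyz',o["tool_rot"],degrees=True).as_matrix(); Tt[:3,3]=o["tool_pos"]
        T=Tt@np.array(c["hand_eye"])
    W=P@T[:3,:3].T+T[:3,3]; W[d==0]=np.nan
    return im,W
E
python3 - <<'E'
from h import *
print(env.get_obs())
for n in ["top","scene"]:
    im,W=cloud(n); c=viewer.calibration(n); print(n,{k:np.round(v,3).tolist() if not isinstance(v,str) else v for k,v in c.items()})
    cv2.imwrite(f"pics/{n}0.png",im); np.save(n+"0.npy",W)
print(viewer.calibration("wrist"))
E
```

```text
{'time_s': 0.0, 'qpos': array([-67.03083243,  18.43980236,  -4.01599577,  83.17474578,
         1.29434832,  78.54046692,  -3.25886383]), 'joint_velocities': array([ 0.02667704, -0.03041623,  0.03328763, -0.00179964, -0.00191603,
        0.07076418,  0.06541949]), 'effort': array([-5.05037278e-04, -4.91292286e+01, -4.03987644e-01, -3.12525845e+01,
       -6.39721518e-02,  4.38476563e-02,  1.37228412e-04]), 'tool_pos': array([0.2450256 , 0.60146913, 0.22945451]), 'tool_rot': array([-1.79890193e+02,  4.93998343e-03,  1.57842030e+02]), 'force': array([-0.11006387, -0.85430531,  0.41821058]), 'wrist_torque': array([0.02002784, 0.05190824, 0.03292115]), 'grasp_force': 0.0, 'grip_width': 0.0867552971422629}
top {'K': [[428.217, 0.0, 279.875], [0.0, 428.217, 203.225], [0.0, 0.0, 1.0]], 'T': [[0.013, 0.999, -0.044, 0.451], [-1.0, 0.014, 0.018, -0.079], [0.018, 0.044, 0.999, 1.061], [0.0, 0.0, 0.0, 1.0]]}
scene {'K': [[389.936, 0.0, 270.944], [0.0, 389.936, 213.65], [0.0, 0.0, 1.0]], 'T': [[0.741, -0.45, 0.499, 0.984], [0.671, 0.473, -0.57, -0.624], [0.021, 0.757, 0.653, 0.715], [0.0, 0.0, 0.0, 1.0]]}
{'K': array([[359.95946028,   0.        , 283.93894061],
       [  0.        , 359.95946028, 204.23909699],
       [  0.        ,   0.        ,   1.        ]]), 'hand_eye': array([[ 4.65791316e-04,  9.62203511e-01,  2.72331023e-01,
         7.48417098e-02],
       [ 9.99999891e-01, -4.43859585e-04, -1.42135898e-04,
         1.41370092e-04],
       [-1.58869255e-05,  2.72331060e-01, -9.62203613e-01,
        -1.53928465e-01],
       [ 0.00000000e+00,  0.00000000e+00,  0.00000000e+00,
         1.00000000e+00]])}
```

View pictures.

View pics/top0.png

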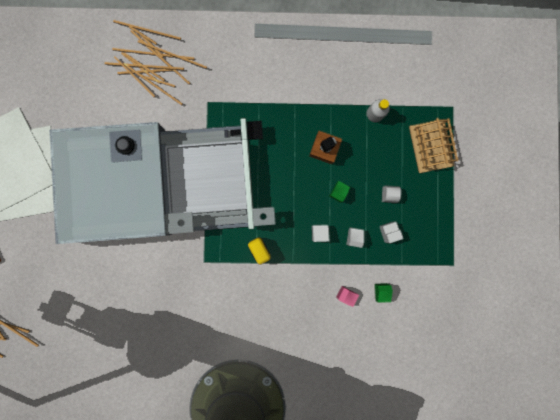

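View pics/scene0.png

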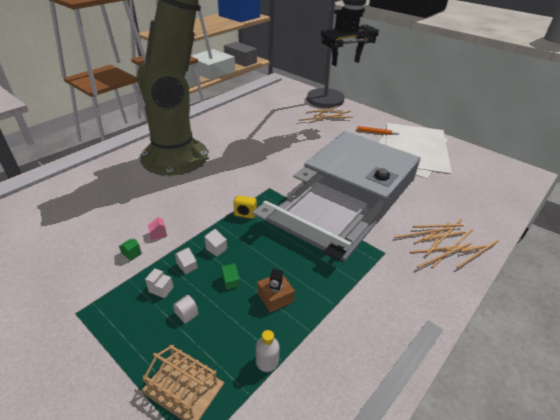

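```bash
python3 - <<'E'
from h import *
W=np.load("top0.npy")
for n,(u,v) in dict(vault=(391,194),a=(321,233),b=(356,237),c=(392,232),g=(341,191),pin=(327,144),holder=(318,155),glue=(379,108),start=(124,143),pad=(253,130),lugU=(179,223),lugT=(263,216),tape=(259,250),panelmid=(247,172),roofc=(160,180),frame=(434,146)).items(): print(n,np.round(W[v,u],3))
im=cv2.imread("pics/top0.png"); c=im[90:310,230:470]; cv2.imwrite("pics/c1.png",cv2.resize(c,None,fx=2.7,fy=2.7,interpolation=cv2.INTER_CUBIC))
E
```

```text
vault [ 0.521 -0.362  0.044]
a [ 0.426 -0.196  0.038]
b [ 0.417 -0.28   0.04 ]
c [ 0.43  -0.366  0.04 ]
g [ 0.527 -0.243  0.038]
pin [ 0.632 -0.203  0.082]
holder [ 0.613 -0.187  0.039]
glue [ 0.718 -0.323  0.082]
start [0.622 0.254 0.107]
pad [ 0.67  -0.03   0.044]
lugU [0.445 0.147 0.015]
lugT [ 0.465 -0.056 -0.002]
tape [ 0.385 -0.049  0.051]
panelmid [ 0.566 -0.019  0.066]
roofc [0.543 0.177 0.087]
frame [ 0.646 -0.482  0.003]
```

View pics/c1.png

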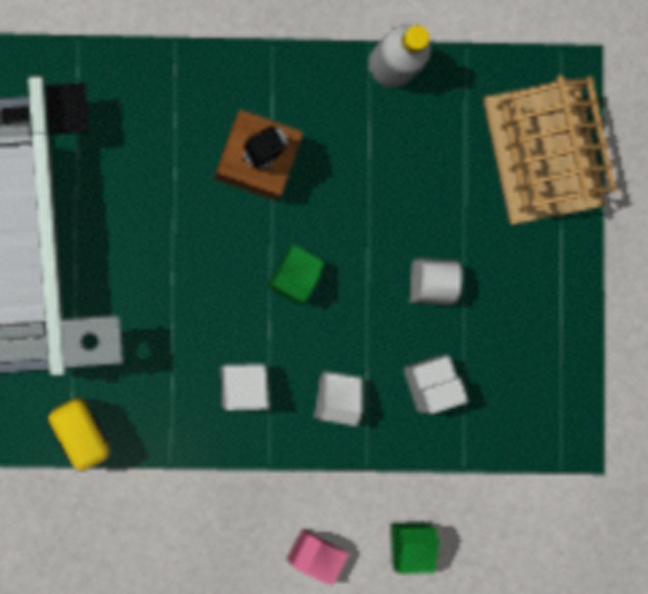

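```bash
cat > plan.py <<'E'
import sys, json
from h import *
def rotm(y): return R.from_euler('xyz',[180,0,y],degrees=True).as_matrix()
def pose():
    o=env.get_obs(); return np.array([*np.array(o["tool_pos"])*1000,o["tool_rot"][2]]),o
def plan(wps,start=None,vmax=45,wmax=8.2,q=1):
    """wps: list of [x,y,z mm,yaw deg] (optional 5th vmax mm/row); prints calls with rounded rows"""
    p=pose()[0] if start is None else np.array(start,float)
    for w in wps:
        v=w[4] if len(w)>4 else vmax; t=np.array(w[:4],float)
        d=t-p; d[3]=(d[3]+180)%360-180 if abs(d[3])>200 else d[3]
        n=max(1,int(np.ceil(max(np.linalg.norm(d[:3])/v,abs(d[3])/wmax)/5-1e-6)))*5
        p0=p.copy()
        for c in range(n//5):
            rows=[]; Rm=rotm(p[3])
            for i in range(1,6):
                g=p0+d*min(1,(5*c+i)/(n-1 if n>5 else 5))
                s=np.round(Rm.T@(g[:3]-p[:3])/q)*q; a=-np.radians(g[3]-p[3])
                rows.append([[float(x)+0 for x in s],round(float(a),2)])
            print(json.dumps(rows).replace(".0,",",").replace(".0]","]").replace("-0,","0,") if 0 else json.dumps(rows))
            p=np.r_[p[:3]+Rm@np.array(rows[-1][0]),p[3]-np.degrees(rows[-1][1])]
        print(" ->",np.round(p,1))
    return p
E
python3 - <<'E'
from plan import *
plan([[600,200,300,90],[500,-230,260,0]],vmax=48)
E
```

```text
[[[-34.0, -17.0, -5.0], 0.08], [[-69.0, -34.0, -10.0], 0.17], [[-103.0, -51.0, -15.0], 0.25], [[-137.0, -68.0, -20.0], 0.34], [[-171.0, -85.0, -25.0], 0.42]]
[[[-39.0, -1.0, -5.0], 0.09], [[-77.0, -3.0, -10.0], 0.17], [[-115.0, -4.0, -15.0], 0.26], [[-153.0, -6.0, -20.0], 0.34], [[-192.0, -7.0, -25.0], 0.43]]
[[[-35.0, 14.0, -5.0], 0.08], [[-71.0, 29.0, -10.0], 0.16], [[-106.0, 43.0, -15.0], 0.25], [[-142.0, 58.0, -20.0], 0.33], [[-142.0, 58.0, -20.0], 0.33]]
 -> [600.5 199.7 299.6  90.2]
[[[-31.0, -7.0, 3.0], 0.11], [[-61.0, -15.0, 6.0], 0.22], [[-92.0, -22.0, 8.0], 0.34], [[-123.0, -29.0, 11.0], 0.45], [[-153.0, -37.0, 14.0], 0.56]]
[[[-30.0, 11.0, 3.0], 0.11], [[-60.0, 21.0, 6.0], 0.23], [[-90.0, 31.0, 9.0], 0.34], [[-119.0, 41.0, 11.0], 0.45], [[-149.0, 51.0, 14.0], 0.56]]
[[[-20.0, 25.0, 3.0], 0.12], [[-40.0, 49.0, 6.0], 0.23], [[-60.0, 73.0, 9.0], 0.34], [[-80.0, 98.0, 12.0], 0.45], [[-80.0, 98.0, 12.0], 0.45]]
 -> [ 5.000e+02 -2.301e+02  2.596e+02  3.000e-01]
```

{"method": "arm_command", "body": {
  "series": [
    [[-34, -17, -5], 0.08],
    [[-69, -34, -10], 0.17],
    [[-103, -51, -15], 0.25],
    [[-137, -68, -20], 0.34],
    [[-171, -85, -25], 0.42]
  ],
  "grip": -0.3,
  "grip_force": 12
}}

```text
time_s: 0.6
tool_pos: [0.3722, 0.4573, 0.2553]
tool_rot: [-180.0, 0.0, 133.6]
force: [0.2, 0.3, -0.5]
grip_width: 0.0592
grasp_force: 0.0
```

{"method": "arm_command", "body": {
  "series": [
    [[-39, -1, -5], 0.09],
    [[-77, -3, -10], 0.17],
    [[-115, -4, -15], 0.26],
    [[-153, -6, -20], 0.34],
    [[-192, -7, -25], 0.43]
  ]
}}

```text
time_s: 1.1
tool_pos: [0.4998, 0.314, 0.2804]
tool_rot: [-180.0, -0.0, 109.0]
force: [0.3, -0.4, 0.5]
grip_width: 0.0567
grasp_force: 0.0
```

{"method": "arm_command", "body": {
  "series": [
    [[-35, 14, -5], 0.08],
    [[-71, 29, -10], 0.16],
    [[-106, 43, -15], 0.25],
    [[-142, 58, -20], 0.33],
    [[-142, 58, -20], 0.33]
  ]
}}

```text
time_s: 1.6
tool_pos: [0.6042, 0.1927, 0.3007]
tool_rot: [179.9, 0.2, 89.6]
force: [-0.4, -1.3, -0.1]
grip_width: 0.0567
grasp_force: 0.0
```

```bash
python3 - <<'E'
from plan import *
print(pose()[0],env.get_obs()["qpos"].round(1),env.get_obs()["grip_width"])
im,W=cloud("wrist"); cv2.imwrite("pics/w1.png",im); np.save("w1.npy",W)
E
```

```text
[604.18003584 192.71443425 300.68431481  89.56363368] [-37.4  15.5  21.7  80.1  -5.4  85.5 -16.5] 0.05669471891765316
```

{"method": "arm_command", "body": {
  "series": [
    [[-31, -7, 3], 0.11],
    [[-61, -15, 6], 0.22],
    [[-92, -22, 8], 0.34],
    [[-123, -29, 11], 0.45],
    [[-153, -37, 14], 0.56]
  ]
}}

```text
time_s: 2.15
tool_pos: [0.5632, 0.0475, 0.286]
tool_rot: [-179.9, -0.0, 58.1]
force: [0.5, -0.5, -0.0]
grip_width: 0.0564
grasp_force: 0.0
```

{"method": "arm_command", "body": {
  "series": [
    [[-30, 11, 3], 0.11],
    [[-60, 21, 6], 0.23],
    [[-90, 31, 9], 0.34],
    [[-119, 41, 11], 0.45],
    [[-149, 51, 14], 0.56]
  ]
}}

```text
time_s: 2.65
tool_pos: [0.5284, -0.1056, 0.2722]
tool_rot: [-179.9, -0.0, 26.0]
force: [0.9, 0.5, 0.5]
grip_width: 0.0568
grasp_force: 0.0
```

{"method": "arm_command", "body": {
  "series": [
    [[-20, 25, 3], 0.12],
    [[-40, 49, 6], 0.23],
    [[-60, 73, 9], 0.34],
    [[-80, 98, 12], 0.45],
    [[-80, 98, 12], 0.45]
  ]
}}

```text
time_s: 3.15
tool_pos: [0.4979, -0.2334, 0.2601]
tool_rot: [179.9, 0.1, -0.1]
force: [0.4, -1.0, -0.2]
grip_width: 0.057
grasp_force: 0.0
```

```bash
python3 - <<'E'
from plan import *
print(pose()[0],env.get_obs()["qpos"].round(1),env.get_obs()["time_s"])
im,W=cloud("wrist"); cv2.imwrite("pics/w2.png",im); np.save("w2.npy",W)
a=cv2.imread("pics/w1.png"); c=np.hstack([a,im]); cv2.imwrite("pics/w12.png",cv2.resize(c,(800,300)))
E
```

```text
[ 4.97880722e+02 -2.33437429e+02  2.60098345e+02 -1.44596163e-01] [-18.9   6.   44.6  96.4  -4.2  79.4 -63.8] 3.15
```

View pics/w2.png

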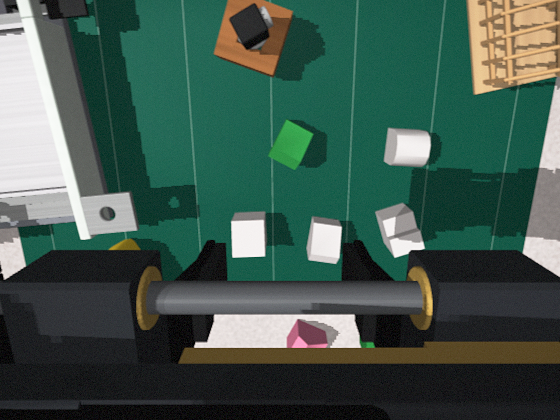

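View pics/w1.png

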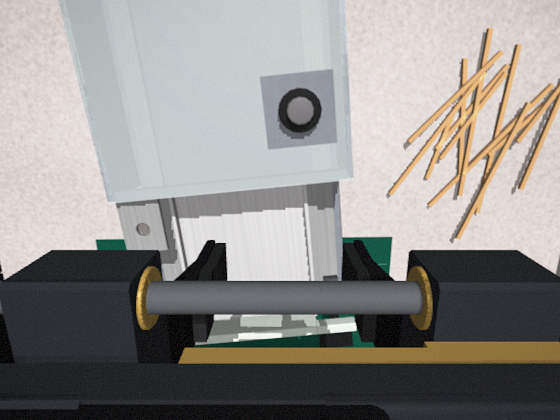

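```bash
cat > seg.py <<'E'
from h import *
def white(im,W,zmin=.012,zmax=.06,sat=40,val=110):
    hsv=cv2.cvtColor(im,cv2.COLOR_BGR2HSV)
    m=(W[...,2]>zmin)&(W[...,2]<zmax)
    return m,hsv
def comps(im,W,mask,amin=150):
    n,l,st,c=cv2.connectedComponentsWithStats(mask.astype(np.uint8),connectivity=4)
    for i in range(1,n):
        if st[i,4]<amin: continue
        P=W[l==i]; bgr=np.median(im[l==i],0)
        r=cv2.minAreaRect((P[:,:2]*1000).astype(np.float32))
        e=cv2.boxPoints(r); e1=e[1]-e[0]; e2=e[2]-e[1]
        f=lambda v:"%.1f@%.1f"%(np.hypot(*v),(np.degrees(np.arctan2(v[1],v[0]))+90)%180-90)
        print("px",c[i].round(),"bgr",bgr,"ctr",np.round(r[0],1),f(e1),f(e2),"ztop %.1f"%(np.percentile(P[:,2],98)*1000),"n",st[i,4])
E
python3 - <<'E'
from seg import *
im=cv2.imread("pics/w2.png");W=np.load("w2.npy")
m=(W[...,2]>.012)&(W[...,2]<.12); m[250:]=0
comps(im,W,m)
print("mat z",np.nanmedian(W[60:120,150:200,2]), "tower top",np.round(W[235,248],4))
for z0,z1 in((.034,.048),(.07,.10)):
    m=(W[...,2]>z0)&(W[...,2]<z1); m[80:]=0;m[:,:200]=0;m[:,300:]=0; print(z0); comps(im,W,m,50)
# lug on tray
print("traylug",np.round(W[[200,225,205],[90,110,130]],4))
im1=cv2.imread("pics/w1.png");W1=np.load("w1.npy")
for u,v in((300,110),(290,140),(145,229),(160,245),(130,205),(200,100),(250,230),(160,195),(330,180),(120,240)): print(u,v,np.round(W1[v,u],4))
E
```

```text
px [ 48. 127.] bgr [195. 197. 195.] ctr [551.   11.4] 184.4@-88.5 233.0@1.5 ztop 68.6 n 20420
px [253.  34.] bgr [ 61.  95. 122.] ctr [ 635.5 -203.6] 60.4@-19.0 60.3@71.0 ztop 82.7 n 4305
px [518.  40.] bgr [105.  149.5 190. ] ctr [ 634.8 -472.1] 72.8@-77.6 85.0@12.4 ztop 70.0 n 2562
px [290. 145.] bgr [ 76. 160.  53.] ctr [ 528.4 -240.3] 42.0@-28.0 32.0@62.0 ztop 46.0 n 1293
px [408. 148.] bgr [215. 216. 221.] ctr [ 523.9 -366.1] 38.1@-3.4 34.8@86.6 ztop 43.0 n 1451
px [400. 230.] bgr [154. 155. 159.] ctr [ 431.2 -364.7] 34.4@-71.1 42.5@18.9 ztop 47.1 n 1460
px [248. 232.] bgr [241. 241. 245.] ctr [ 427.6 -192.9] 36.2@-87.6 37.0@2.4 ztop 44.6 n 1177
px [325. 236.] bgr [237. 238. 241.] ctr [ 420.3 -280. ] 35.4@-8.9 32.2@81.1 ztop 42.1 n 869
px [124. 246.] bgr [ 28. 100. 118.] ctr [409.4 -41. ] 11.2@-3.1 30.6@86.9 ztop 38.4 n 168
mat z 0.0009629657260958879 tower top [ 0.4299 -0.1934  0.0385]
0.034
px [254.  37.] bgr [ 67. 111. 170.] ctr [ 635.5 -203.6] 60.2@-19.0 60.3@71.0 ztop 42.8 n 2883
0.07
px [251.  24.] bgr [45. 45. 44.] ctr [ 636.9 -206.4] 32.0@-61.7 24.5@28.3 ztop 83.2 n 1156
traylug [[ 0.4786 -0.04    0.0675]
 [ 0.4529 -0.0574  0.0695]
 [ 0.4734 -0.0795  0.068 ]]
300 110 [0.6198 0.2597 0.1091]
290 140 [0.6108 0.2302 0.0899]
145 229 [0.4182 0.1045 0.0008]
160 245 [0.4649 0.1135 0.0787]
130 205 [0.4364 0.16   0.0772]
200 100 [0.523  0.2693 0.0881]
250 230 [0.5614 0.1123 0.0289]
160 195 [0.4739 0.1737 0.0875]
330 180 [0.6523 0.1885 0.0878]
120 240 [0.3827 0.0891 0.0009]
```

{"method": "arm_command", "body": {
  "series": [
    [[-20, 10, 10], 0.0],
    [[-50, 30, 20], 0.0],
    [[-65, 45, 20], 0.0],
    [[-65, 45, 20], 0.0],
    [[-65, 45, 20], 0.0]
  ]
}}

```text
time_s: 3.7
tool_pos: [0.4366, -0.274, 0.2413]
tool_rot: [-179.9, -0.1, 0.4]
force: [-0.1, 0.6, 0.8]
grip_width: 0.0565
grasp_force: 0.0
```

```bash
python3 - <<'E'
from seg import *
from plan import pose
print(pose()[0],env.get_obs()["qpos"].round(1),env.get_obs()["time_s"])
im,W=cloud("wrist"); cv2.imwrite("pics/w3.png",im); np.save("w3.npy",W)
m=(W[...,2]>.012)&(W[...,2]<.12); m[248:]=0
comps(im,W,m)
E
```

```text
[ 4.36632742e+02 -2.73972615e+02  2.41274752e+02  3.59992313e-01] [-16.6   0.6  46.7 102.6  -0.6  76.9 -59.4] 3.7
px [ 27. 115.] bgr [101. 105. 102.] ctr [505.2 -42.9] 173.4@-15.5 110.5@74.5 ztop 69.1 n 7352
px [485.   7.] bgr [103. 146. 185.] ctr [ 593.5 -453.8] 14.4@-25.0 25.4@65.0 ztop 59.6 n 377
px [250.  84.] bgr [ 83. 170.  58.] ctr [ 528.4 -240.4] 42.0@-28.0 32.0@62.0 ztop 45.9 n 1616
px [380.  89.] bgr [229. 230. 233.] ctr [ 524.  -366.2] 38.1@-3.3 34.8@86.7 ztop 42.8 n 1690
px [373. 184.] bgr [246. 247. 249.] ctr [ 430.9 -365. ] 34.4@-71.4 42.8@18.6 ztop 47.1 n 1769
px [206. 187.] bgr [247. 248. 250.] ctr [ 426.3 -193.1] 36.4@-88.0 38.8@2.0 ztop 46.9 n 1688
px [290. 195.] bgr [244. 245. 247.] ctr [ 416.7 -279.6] 42.5@-8.8 32.0@81.2 ztop 45.9 n 1364
px [ 70. 223.] bgr [ 46. 161. 189.] ctr [383.3 -48.8] 35.6@-60.1 60.0@29.9 ztop 56.2 n 2753
```

View pics/w3.png

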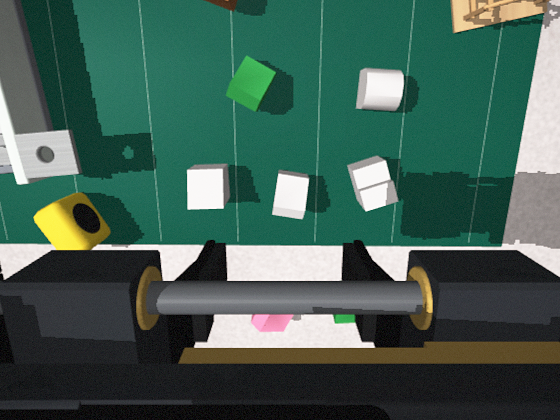

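```bash
python3 - <<'E'
from seg import *
def fit(P):
    vx,vy,x,y=cv2.fitLine((P[:,:2]*1000).astype(np.float32),cv2.DIST_HUBER,0,.01,.01).ravel(); return np.degrees(np.arctan2(vy,vx)),x,y
im1=cv2.imread("pics/w1.png");W1=np.load("w1.npy");W2=np.load("w2.npy");im2=cv2.imread("pics/w2.png")
# roof front edge: per x bin min y of z in .083-.092
P=W1[:250].reshape(-1,3); P=P[(abs(P[:,2]-.088)<.003)&(P[:,0]>.43)]
E=[]
for x in np.arange(.46,.66,.01):
    q=P[(abs(P[:,0]-x)<.005)]
    if len(q)>20: E.append([x,np.percentile(q[:,1],1),0])
E=np.array(E); print("roof front edge",fit(E),E[:,:2].round(4)[[0,-1]])
# panel top in w2
P=W2[:245,:120].reshape(-1,3); P=P[(abs(P[:,2]-.066)<.003)&(P[:,1]>-.04)]
E=[]
for x in np.arange(.47,.64,.01):
    q=P[abs(P[:,0]-x)<.005]
    if len(q)>10: E.append([x,np.percentile(q[:,1],2),np.percentile(q[:,1],98)])
E=np.array(E); print("panel outer",fit(E),E.round(4)[[0,-1]]); print("inner",fit(np.c_[E[:,0],E[:,2]]))
# lug hole upper
for nm,W,(u0,u1,v0,v1),z in(("upper",W1,(115,175,200,248),.078),("tray",W2,(75,140,185,240),.068)):
    S=W[v0:v1,u0:u1]; top=(abs(S[...,2]-z)<.004).astype(np.uint8); hole=((S[...,2]<z-.006)|np.isnan(S[...,2])).astype(np.uint8)
    n,l,st,c=cv2.connectedComponentsWithStats(hole)
    for i in range(1,n):
        if 20<st[i,4]<400:
            ys,xs=np.where(cv2.dilate((l==i).astype(np.uint8),np.ones((3,3)))-(l==i)>0)
            Q=S[ys,xs]; Q=Q[abs(Q[:,2]-z)<.004]
            (cx,cy),r=cv2.minEnclosingCircle((Q[:,:2]*1000).astype(np.float32)); print(nm,st[i],"ctr",cx,cy,"d",2*r,Q[:,:2].mean(0)*1000,Q[:,2].mean())
P=W1[:160,260:345].reshape(-1,3); P=P[P[:,2]>.103]; print("start",cv2.minEnclosingCircle((P[:,:2]*1000).astype(np.float32)),np.median(P[:,2]))
# pad
P=W2[:25,:100].reshape(-1,3); P=P[(abs(P[:,2]-.045)<.004)]; print("pad pts",len(P),P.min(0),P.max(0))
T=np.load("top0.npy"); P=T[110:150,235:275].reshape(-1,3);P=P[abs(P[:,2]-.045)<.004]; print("pad top",len(P),P.min(0),P.max(0),P.mean(0))
from plan import plan
print("to a"); plan([[428,-193,120,2],[426.3,-193,13,2,25]])
E
```

```text
roof front edge (np.float32(5.106792), np.float32(536.0), np.float32(177.73267)) [[0.46   0.1708]
 [0.65   0.1882]]
panel outer (np.float32(5.231113), np.float32(566.0), np.float32(-22.524351)) [[ 0.47   -0.0394 -0.02  ]
 [ 0.64   -0.0158 -0.0042]]
inner (np.float32(5.289731), np.float32(554.0), np.float32(-11.7969265))
upper [  0   4  11  44 257] ctr 424.2655944824219 136.5206298828125 d 50.84790802001953 [423.94758995 136.38661014] 0.07814536688587119
upper [ 23  24  12  11 102] ctr 447.623779296875 131.84100341796875 d 16.834115982055664 [449.22353891 133.81972581] 0.07725524789123876
tray [ 28  22  13  13 125] ctr 464.6236572265625 -56.63594436645508 d 17.08151626586914 [465.93591451 -58.18705218] 0.06713009860307814
tray [ 0 35  6 20 63] ctr 447.20538330078125 -22.666208267211914 d 22.465503692626953 [447.36375278 -22.21041912] 0.0657316725990567
start ((619.6736450195312, 258.47418212890625), 12.849637985229492) 0.10956668601359304
pad pts 776 [ 0.64183147 -0.0516124   0.04103143] [0.66341854 0.02722662 0.04866577]
pad top 283 [ 0.63560518 -0.0519858   0.0410906 ] [0.69235675 0.01265971 0.04838295] [ 0.66865657 -0.0311539   0.04447802]
to a
[[[-2.0, -16.0, 24.0], -0.01], [[-3.0, -32.0, 48.0], -0.01], [[-5.0, -48.0, 73.0], -0.02], [[-7.0, -65.0, 97.0], -0.02], [[-8.0, -81.0, 121.0], -0.03]]
 -> [ 428.4 -192.6  120.2    2.1]
[[[0.0, 0.0, 21.0], 0.0], [[-1.0, 0.0, 43.0], 0.0], [[-1.0, 0.0, 64.0], 0.0], [[-2.0, 0.0, 86.0], 0.0], [[-2.0, 0.0, 107.0], 0.0]]
 -> [ 426.4 -192.7   13.2    2.1]
```

{"method": "arm_command", "body": {
  "series": [
    [[-2, -16, 24], -0.01],
    [[-3, -32, 48], -0.01],
    [[-5, -48, 73], -0.02],
    [[-7, -65, 97], -0.02],
    [[-8, -81, 121], -0.03]
  ]
}}

```text
time_s: 4.25
tool_pos: [0.4282, -0.1918, 0.1189]
tool_rot: [-180.0, -0.1, 2.2]
force: [-0.1, 0.5, 0.3]
grip_width: 0.0564
grasp_force: 0.0
```

{"method": "arm_command", "body": {
  "series": [
    [[0, 0, 21], 0.0],
    [[-1, 0, 43], 0.0],
    [[-1, 0, 64], 0.0],
    [[-2, 0, 86], 0.0],
    [[-2, 0, 107], 0.0]
  ]
}}

```text
time_s: 4.75
tool_pos: [0.4264, -0.1927, 0.0117]
tool_rot: [-180.0, -0.0, 2.2]
force: [0.2, 0.8, -0.5]
grip_width: 0.0562
grasp_force: 0.0
```

```bash
python3 - <<'E'
from seg import *
from plan import *
print(pose()[0],env.get_obs()["qpos"].round(1))
W1=np.load("w1.npy");W2=np.load("w2.npy")
ex=np.array([-.0906,.9959]);ey=np.array([-.9959,-.0906])
o=np.array([536,177.7])
def U(P): d=P[:,:2]*1000-o; return np.c_[d@ex,d@ey,P[:,2]*1000]
P=W1[:200].reshape(-1,3); P=P[abs(P[:,2]-.088)<.003]; u=U(P); u=u[(u[:,0]>5)&(u[:,0]<40)]; print("roof y",np.percentile(u[:,1],[1,99]))
P=W1[:248].reshape(-1,3); P=P[abs(P[:,2]-.030)<.003]; u=U(P); u=u[(u[:,0]<-15)&(abs(u[:,1])<130)]; print("floor",np.percentile(u,[.5,99.5],axis=0))
h,_=np.histogram(u[:,1],np.arange(-120,130,5));print(dict(zip(range(-120,125,5),h)))
P=W2[:245,:160].reshape(-1,3); P=P[abs(P[:,2]-.066)<.0025]; u=U(P); u=u[(u[:,0]<-180)&(u[:,0]>-210)];h,_=np.histogram(u[:,1],np.arange(-140,140,10));print("panel y",np.percentile(u[:,1],[.5,99.5]))
E
```

```text
[ 426.38932025 -192.65366522   11.66626719    2.16916866] [-17.7  12.   42.  122.5 -10.6  49.  -57.2]
roof y [-138.16718562  116.57444751]
floor [[ -95.2532875  -104.02896227   27.78592919]
 [ -16.28988053   82.25939235   32.05615476]]
{-120: np.int64(0), -115: np.int64(0), -110: np.int64(0), -105: np.int64(245), -100: np.int64(256), -95: np.int64(87), -90: np.int64(196), -85: np.int64(246), -80: np.int64(247), -75: np.int64(246), -70: np.int64(247), -65: np.int64(244), -60: np.int64(242), -55: np.int64(242), -50: np.int64(239), -45: np.int64(235), -40: np.int64(237), -35: np.int64(231), -30: np.int64(236), -25: np.int64(228), -20: np.int64(224), -15: np.int64(231), -10: np.int64(227), -5: np.int64(227), 0: np.int64(222), 5: np.int64(225), 10: np.int64(213), 15: np.int64(196), 20: np.int64(200), 25: np.int64(186), 30: np.int64(184), 35: np.int64(186), 40: np.int64(197), 45: np.int64(212), 50: np.int64(206), 55: np.int64(202), 60: np.int64(202), 65: np.int64(133), 70: np.int64(0), 75: np.int64(176), 80: np.int64(131), 85: np.int64(0), 90: np.int64(0), 95: np.int64(0), 100: np.int64(0), 105: np.int64(0), 110: np.int64(0), 115: np.int64(0), 120: np.int64(0)}
panel y [-103.61266573  116.64688005]
```

{"method": "arm_command", "body": {
  "series": [
    [[0, 0, 0], 0.0],
    [[0, 0, 0], 0.0],
    [[0, 0, 0], 0.0],
    [[0, 0, 0], 0.0],
    [[0, 0, 0], 0.0]
  ],
  "grip": 1,
  "grip_force": 15
}}

```text
time_s: 5.25
tool_pos: [0.4263, -0.1941, 0.0137]
tool_rot: [-180.0, -0.2, 2.0]
force: [0.5, 0.8, 3.5]
grip_width: 0.036
grasp_force: 15.0
```

{"method": "arm_command", "body": {
  "series": [
    [[0, 0, -20], 0.0],
    [[0, 0, -50], 0.0],
    [[0, 0, -85], 0.0],
    [[0, 0, -110], 0.0],
    [[0, 0, -120], 0.0]
  ]
}}

```text
time_s: 5.75
tool_pos: [0.4265, -0.1946, 0.1353]
tool_rot: [-180.0, -0.3, 2.0]
force: [0.5, -0.1, -0.4]
grip_width: 0.036
grasp_force: 15.0
```

```bash
python3 - <<'E'
from plan import *
p=plan([[514,115.5,133,5.2,42],[514,115.5,60,5.2,20],[514,115.5,43,5.2,6]])
print("next"); p=plan([[514,115.5,130,5.2],[417,-279.6,130,-8.8],[416.7,-279.6,13,-8.8,26]],start=p)
E
```

```text
[[[11.0, -34.0, 0.0], -0.01], [[22.0, -68.0, 1.0], -0.01], [[33.0, -102.0, 1.0], -0.02], [[44.0, -136.0, 1.0], -0.02], [[55.0, -170.0, 1.0], -0.03]]
[[[12.0, -34.0, 1.0], -0.01], [[23.0, -68.0, 1.0], -0.01], [[35.0, -102.0, 1.0], -0.02], [[47.0, -135.0, 1.0], -0.03], [[47.0, -135.0, 1.0], -0.03]]
 -> [513.7 115.  133.3   5.4]
[[[0.0, 0.0, 15.0], 0.0], [[0.0, 0.0, 29.0], 0.0], [[0.0, 0.0, 44.0], 0.0], [[0.0, 0.0, 59.0], 0.0], [[0.0, 0.0, 73.0], 0.0]]
 -> [513.7 115.   60.3   5.4]
[[[0.0, 0.0, 3.0], 0.0], [[0.0, 0.0, 7.0], 0.0], [[0.0, 0.0, 10.0], 0.0], [[0.0, 0.0, 14.0], 0.0], [[0.0, 0.0, 17.0], 0.0]]
 -> [513.7 115.   43.3   5.4]
next
[[[0.0, 0.0, -17.0], 0.0], [[0.0, 0.0, -35.0], 0.0], [[0.0, 0.0, -52.0], 0.0], [[0.0, 0.0, -69.0], 0.0], [[0.0, 0.0, -87.0], 0.0]]
 -> [513.7 115.  130.3   5.4]
[[[-15.0, 43.0, 0.0], 0.03], [[-30.0, 85.0, 0.0], 0.06], [[-45.0, 128.0, 0.0], 0.08], [[-59.0, 171.0, 0.0], 0.11], [[-74.0, 213.0, 0.0], 0.14]]
[[[-9.0, 44.0, 0.0], 0.03], [[-18.0, 89.0, 0.0], 0.05], [[-26.0, 133.0, 0.0], 0.08], [[-35.0, 177.0, 0.0], 0.11], [[-35.0, 177.0, 0.0], 0.11]]
 -> [ 417.2 -279.3  130.3   -8.9]
[[[0.0, 0.0, 23.0], -0.0], [[0.0, 0.0, 47.0], -0.0], [[0.0, 0.0, 70.0], -0.0], [[0.0, 0.0, 94.0], -0.0], [[0.0, 0.0, 117.0], -0.0]]
 -> [ 417.2 -279.3   13.3   -8.9]
```

{"method": "arm_command", "body": {
  "series": [
    [[11, -34, 0], -0.01],
    [[22, -68, 1], -0.01],
    [[33, -102, 1], -0.02],
    [[44, -136, 1], -0.02],
    [[55, -170, 1], -0.03]
  ]
}}

```text
time_s: 6.25
tool_pos: [0.4736, -0.0208, 0.1308]
tool_rot: [-180.0, 0.1, 3.7]
force: [0.5, -0.3, -0.9]
grip_width: 0.0361
grasp_force: 15.0
```

{"method": "arm_command", "body": {
  "series": [
    [[12, -34, 1], -0.01],
    [[23, -68, 1], -0.01],
    [[35, -102, 1], -0.02],
    [[47, -135, 1], -0.03],
    [[47, -135, 1], -0.03]
  ]
}}

```text
time_s: 6.75
tool_pos: [0.512, 0.1214, 0.1295]
tool_rot: [-179.9, 0.0, 5.9]
force: [-0.1, 0.1, -0.7]
grip_width: 0.0359
grasp_force: 15.0
```

{"method": "arm_command", "body": {
  "series": [
    [[0, 0, 15], 0.0],
    [[0, 0, 29], 0.0],
    [[0, 0, 44], 0.0],
    [[0, 0, 59], 0.0],
    [[0, 0, 73], 0.0]
  ]
}}

```text
time_s: 7.25
tool_pos: [0.5113, 0.1146, 0.0559]
tool_rot: [180.0, 0.1, 5.4]
force: [-0.3, -0.7, 0.1]
grip_width: 0.0362
grasp_force: 15.0
```

{"method": "arm_command", "body": {
  "series": [
    [[0, 0, 3], 0.0],
    [[0, 0, 7], 0.0],
    [[0, 0, 10], 0.0],
    [[0, 0, 14], 0.0],
    [[0, 0, 17], 0.0]
  ]
}}

```text
time_s: 7.75
tool_pos: [0.5131, 0.1157, 0.0427]
tool_rot: [-179.9, -0.1, 5.4]
force: [-6.7, -2.4, 22.3]
grip_width: 0.0358
grasp_force: 15.0
```

{"method": "arm_command", "body": {
  "series": [
    [[0, 0, -2], 0.0],
    [[0, 0, -2], 0.0],
    [[0, 0, -2], 0.0],
    [[0, 0, -2], 0.0],
    [[0, 0, -2], 0.0]
  ],
  "grip": -0.3
}}

```text
time_s: 8.25
tool_pos: [0.5121, 0.1155, 0.0424]
tool_rot: [180.0, 0.0, 5.4]
force: [-0.0, 0.4, 0.4]
grip_width: 0.056
grasp_force: 0.0
```

{"method": "arm_command", "body": {
  "series": [
    [[0, 0, -10], 0.0],
    [[0, 0, -35], 0.0],
    [[0, 0, -60], 0.0],
    [[0, 0, -85], 0.0],
    [[0, 0, -90], 0.0]
  ]
}}

```text
time_s: 8.75
tool_pos: [0.5144, 0.116, 0.1362]
tool_rot: [-179.9, -0.3, 5.4]
force: [1.1, 0.1, 0.7]
grip_width: 0.0569
grasp_force: 0.0
```

{"method": "arm_command", "body": {
  "series": [
    [[-15, 43, 0], 0.03],
    [[-30, 85, 0], 0.06],
    [[-45, 128, 0], 0.08],
    [[-59, 171, 0], 0.11],
    [[-74, 213, 0], 0.14]
  ]
}}

```text
time_s: 9.25
tool_pos: [0.4578, -0.1052, 0.1323]
tool_rot: [-180.0, -0.0, -2.7]
force: [1.5, -0.0, -0.2]
grip_width: 0.0563
grasp_force: 0.0
```

{"method": "arm_command", "body": {
  "series": [
    [[-9, 44, 0], 0.03],
    [[-18, 89, 0], 0.05],
    [[-26, 133, 0], 0.08],
    [[-35, 177, 0], 0.11],
    [[-35, 177, 0], 0.11]
  ]
}}

```text
time_s: 9.75
tool_pos: [0.4126, -0.2855, 0.1329]
tool_rot: [179.8, -0.0, -9.5]
force: [-0.5, -0.4, -0.4]
grip_width: 0.0566
grasp_force: 0.0
```

{"method": "arm_command", "body": {
  "series": [
    [[0, 0, 0], 0.0],
    [[0, 0, 0], 0.0],
    [[0, 0, 0], 0.0],
    [[0, 0, 0], 0.0],
    [[0, 0, 0], 0.0]
  ]
}}

```text
time_s: 10.25
tool_pos: [0.4161, -0.2779, 0.1325]
tool_rot: [-180.0, -0.0, -8.8]
force: [0.4, -0.4, -0.2]
grip_width: 0.0564
grasp_force: 0.0
```

```bash
python3 - <<'E'
from plan import *
print(pose()[0],pose()[1]["qpos"].round(1))
p=plan([[416.7,-279.6,13.5,-8.8,26]])
E
```

```text
[ 416.10390744 -277.91813327  132.53973864   -8.79170088] [-15.4   5.   48.6 112.5  -4.2  64.2 -63.8]
[[[0.0, 0.0, 24.0], 0.0], [[0.0, 1.0, 48.0], 0.0], [[1.0, 1.0, 71.0], 0.0], [[1.0, 1.0, 95.0], 0.0], [[1.0, 2.0, 119.0], 0.0]]
 -> [ 416.8 -280.    13.5   -8.8]
```

{"method": "arm_command", "body": {
  "series": [
    [[0, 0, 24], 0.0],
    [[0, 1, 48], 0.0],
    [[1, 1, 71], 0.0],
    [[1, 2, 95], 0.0],
    [[1, 2, 119], 0.0]
  ]
}}

```text
time_s: 10.75
tool_pos: [0.4168, -0.2806, 0.0127]
tool_rot: [180.0, -0.0, -8.8]
force: [1.1, 1.4, -0.1]
grip_width: 0.0566
grasp_force: 0.0
```

{"method": "arm_command", "body": {
  "series": [
    [[0, 0, 0], 0.0],
    [[0, 0, 0], 0.0],
    [[0, 0, 0], 0.0],
    [[0, 0, 0], 0.0],
    [[0, 0, 0], 0.0]
  ],
  "grip": 1
}}

```text
time_s: 11.25
tool_pos: [0.4175, -0.2812, 0.0149]
tool_rot: [-180.0, -0.1, -8.9]
force: [-0.1, 0.6, 4.7]
grip_width: 0.0319
grasp_force: 15.0
```

{"method": "arm_command", "body": {
  "series": [
    [[0, 0, -20], 0.0],
    [[0, 0, -50], 0.0],
    [[0, 0, -85], 0.0],
    [[0, 0, -120], 0.0],
    [[0, 0, -120], 0.0]
  ]
}}

```text
time_s: 11.75
tool_pos: [0.4194, -0.2828, 0.1383]
tool_rot: [180.0, -0.5, -8.9]
force: [0.3, -0.3, -1.0]
grip_width: 0.0321
grasp_force: 15.0
```

```bash
python3 - <<'E'
from plan import *
p=plan([[590,122,134,5.2,42],[590,122,60,5.2,20],[590,122,44,5.2,6]])
print("next"); p=plan([[590,122,134,5.2],[523.9,-366.1,134,-3.3],[523.9,-366.1,13.5,-3.3,26]],start=p)
E
```

```text
[[[8.0, -30.0, 0.0], -0.02], [[15.0, -61.0, 1.0], -0.04], [[23.0, -91.0, 1.0], -0.05], [[30.0, -122.0, 1.0], -0.07], [[38.0, -152.0, 2.0], -0.09]]
[[[10.0, -30.0, 0.0], -0.02], [[20.0, -60.0, 0.0], -0.03], [[31.0, -89.0, 0.0], -0.05], [[41.0, -119.0, 1.0], -0.07], [[51.0, -148.0, 1.0], -0.09]]
[[[13.0, -29.0, 0.0], -0.01], [[26.0, -58.0, 1.0], -0.03], [[39.0, -86.0, 1.0], -0.05], [[52.0, -115.0, 1.0], -0.07], [[52.0, -115.0, 1.0], -0.07]]
 -> [590.1 122.1 134.3   5.4]
[[[0.0, 0.0, 15.0], 0.0], [[0.0, 0.0, 30.0], 0.0], [[0.0, 0.0, 45.0], 0.0], [[0.0, 0.0, 59.0], 0.0], [[0.0, 0.0, 74.0], 0.0]]
 -> [590.1 122.1  60.3   5.4]
[[[0.0, 0.0, 3.0], 0.0], [[0.0, 0.0, 7.0], 0.0], [[0.0, 0.0, 10.0], 0.0], [[0.0, 0.0, 13.0], 0.0], [[0.0, 0.0, 16.0], 0.0]]
 -> [590.1 122.1  44.3   5.4]
next
[[[0.0, 0.0, -18.0], 0.0], [[0.0, 0.0, -36.0], 0.0], [[0.0, 0.0, -54.0], 0.0], [[0.0, 0.0, -72.0], 0.0], [[0.0, 0.0, -90.0], 0.0]]
 -> [590.1 122.1 134.3   5.4]
[[[-8.0, 34.0, 0.0], 0.01], [[-16.0, 69.0, 0.0], 0.02], [[-24.0, 103.0, 0.0], 0.03], [[-32.0, 137.0, 0.0], 0.04], [[-40.0, 171.0, 0.0], 0.05]]
[[[-6.0, 35.0, 0.0], 0.02], [[-13.0, 70.0, 0.0], 0.03], [[-19.0, 104.0, 0.0], 0.04], [[-25.0, 139.0, 0.0], 0.05], [[-31.0, 173.0, 0.0], 0.06]]
[[[-5.0, 35.0, 0.0], 0.01], [[-9.0, 70.0, 0.0], 0.02], [[-13.0, 105.0, 0.0], 0.03], [[-17.0, 140.0, 0.0], 0.04], [[-17.0, 140.0, 0.0], 0.04]]
 -> [ 524.1 -365.8  134.3   -3.2]
[[[0.0, 0.0, 24.0], 0.0], [[0.0, 0.0, 48.0], 0.0], [[0.0, 0.0, 72.0], 0.0], [[0.0, 0.0, 97.0], 0.0], [[0.0, 0.0, 121.0], 0.0]]
 -> [ 524.1 -365.8   13.3   -3.2]
```

{"method": "arm_command", "body": {
  "series": [
    [[8, -30, 0], -0.02],
    [[15, -61, 1], -0.04],
    [[23, -91, 1], -0.05],
    [[30, -122, 1], -0.07],
    [[38, -152, 2], -0.09]
  ]
}}

```text
time_s: 12.25
tool_pos: [0.4774, -0.1351, 0.1311]
tool_rot: [-180.0, 0.0, -3.7]
force: [0.4, -0.0, -0.3]
grip_width: 0.0316
grasp_force: 15.0
```

{"method": "arm_command", "body": {
  "series": [
    [[10, -30, 0], -0.02],
    [[20, -60, 0], -0.03],
    [[31, -89, 0], -0.05],
    [[41, -119, 1], -0.07],
    [[51, -148, 1], -0.09]
  ]
}}

```text
time_s: 12.75
tool_pos: [0.5385, 0.0099, 0.1302]
tool_rot: [-180.0, 0.0, 1.5]
force: [-0.5, -0.6, -0.3]
grip_width: 0.032
grasp_force: 15.0
```

{"method": "arm_command", "body": {
  "series": [
    [[13, -29, 0], -0.01],
    [[26, -58, 1], -0.03],
    [[39, -86, 1], -0.05],
    [[52, -115, 1], -0.07],
    [[52, -115, 1], -0.07]
  ]
}}

```text
time_s: 13.25
tool_pos: [0.5879, 0.1315, 0.1287]
tool_rot: [-179.9, -0.0, 5.9]
force: [-0.3, 0.3, -0.8]
grip_width: 0.0321
grasp_force: 15.0
```

{"method": "arm_command", "body": {
  "series": [
    [[0, 0, 15], 0.0],
    [[0, 0, 30], 0.0],
    [[0, 0, 45], 0.0],
    [[0, 0, 59], 0.0],
    [[0, 0, 70], 0.0]
  ]
}}

```text
time_s: 13.75
tool_pos: [0.5862, 0.1231, 0.0576]
tool_rot: [180.0, 0.1, 5.4]
force: [0.3, -0.4, -0.9]
grip_width: 0.032
grasp_force: 15.0
```

{"method": "arm_command", "body": {
  "series": [
    [[0, 0, 3], 0.0],
    [[0, 0, 7], 0.0],
    [[0, 0, 10], 0.0],
    [[0, 0, 14], 0.0],
    [[0, 0, 14], 0.0]
  ]
}}

```text
time_s: 14.25
tool_pos: [0.587, 0.124, 0.0454]
tool_rot: [-180.0, 0.0, 5.4]
force: [0.3, -0.5, -0.4]
grip_width: 0.0323
grasp_force: 15.0
```

{"method": "arm_command", "body": {
  "series": [
    [[0, 0, 1], 0.0],
    [[0, 0, 1], 0.0],
    [[0, 0, 1], 0.0],
    [[0, 0, 1], 0.0],
    [[0, 0, 1], 0.0]
  ]
}}

```text
time_s: 14.75
tool_pos: [0.5874, 0.1241, 0.0449]
tool_rot: [-180.0, -0.0, 5.4]
force: [-0.6, -1.0, 0.7]
grip_width: 0.0318
grasp_force: 15.0
```

{"method": "arm_command", "body": {
  "series": [
    [[0, 0, 0], 0.0],
    [[0, 0, 0], 0.0],
    [[0, 0, 0], 0.0],
    [[0, 0, 0], 0.0],
    [[0, 0, 0], 0.0]
  ],
  "grip": -0.3
}}

```text
time_s: 15.25
tool_pos: [0.5871, 0.124, 0.0445]
tool_rot: [-180.0, -0.0, 5.4]
force: [0.1, 0.7, -0.5]
grip_width: 0.0554
grasp_force: 0.0
```

{"method": "arm_command", "body": {
  "series": [
    [[0, 0, -10], 0.0],
    [[0, 0, -36], 0.0],
    [[0, 0, -60], 0.0],
    [[0, 0, -85], 0.0],
    [[0, 0, -90], 0.0]
  ]
}}

```text
time_s: 15.75
tool_pos: [0.5894, 0.1242, 0.1386]
tool_rot: [-179.9, -0.4, 5.4]
force: [-0.1, 0.4, -0.1]
grip_width: 0.0562
grasp_force: 0.0
```

{"method": "arm_command", "body": {
  "series": [
    [[-8, 34, 0], 0.01],
    [[-16, 69, 0], 0.02],
    [[-24, 103, 0], 0.03],
    [[-32, 137, 0], 0.04],
    [[-40, 171, 0], 0.05]
  ]
}}

```text
time_s: 16.25
tool_pos: [0.5628, -0.0513, 0.1343]
tool_rot: [-180.0, 0.0, 2.5]
force: [0.5, 0.3, -0.6]
grip_width: 0.0564
grasp_force: 0.0
```

{"method": "arm_command", "body": {
  "series": [
    [[-6, 35, 0], 0.02],
    [[-13, 70, 0], 0.03],
    [[-19, 104, 0], 0.04],
    [[-25, 139, 0], 0.05],
    [[-31, 173, 0], 0.06]
  ]
}}

```text
time_s: 16.75
tool_pos: [0.5396, -0.2255, 0.1343]
tool_rot: [-180.0, 0.0, -0.9]
force: [0.6, 0.2, -0.1]
grip_width: 0.0566
grasp_force: 0.0
```

{"method": "arm_command", "body": {
  "series": [
    [[-5, 35, 0], 0.01],
    [[-9, 70, 0], 0.02],
    [[-13, 105, 0], 0.03],
    [[-17, 140, 0], 0.04],
    [[-17, 140, 0], 0.04]
  ]
}}

```text
time_s: 17.25
tool_pos: [0.5176, -0.3704, 0.1345]
tool_rot: [179.7, 0.1, -3.6]
force: [-0.6, -0.7, -0.2]
grip_width: 0.0564
grasp_force: 0.0
```

{"method": "arm_command", "body": {
  "series": [
    [[0, 0, 0], 0.0],
    [[0, 0, 0], 0.0],
    [[0, 0, 0], 0.0],
    [[0, 0, 0], 0.0],
    [[0, 0, 0], 0.0]
  ]
}}

```text
time_s: 17.75
tool_pos: [0.5216, -0.363, 0.1346]
tool_rot: [-180.0, -0.0, -3.1]
force: [-0.6, 0.1, -0.0]
grip_width: 0.0567
grasp_force: 0.0
```

```bash
python3 - <<'E'
from plan import *
print(pose()[0],pose()[1]["qpos"].round(1))
p=plan([[523.9,-366.1,13.5,-3.3,26]])
p[2]=133.5
p=plan([[597,41,134,5.2,42]],start=p)
E
```

```text
[ 521.60259415 -363.03903604  134.60584899   -3.07883663] [ -1.3  24.5  43.4  93.5 -17.8  69.1 -47.2]
[[[0.0, 1.0, 24.0], 0.0], [[1.0, 1.0, 48.0], 0.0], [[1.0, 2.0, 73.0], 0.0], [[2.0, 2.0, 97.0], 0.0], [[2.0, 3.0, 121.0], 0.0]]
 -> [ 523.4 -366.1   13.6   -3.1]
[[[6.0, -46.0, 0.0], -0.02], [[11.0, -91.0, 0.0], -0.03], [[17.0, -137.0, 0.0], -0.05], [[23.0, -182.0, 0.0], -0.06], [[29.0, -228.0, 0.0], -0.08]]
[[[9.0, -45.0, 0.0], -0.02], [[18.0, -90.0, 0.0], -0.03], [[28.0, -135.0, 0.0], -0.05], [[37.0, -180.0, -1.0], -0.06], [[37.0, -180.0, -1.0], -0.06]]
 -> [596.9  40.9 134.5   4.9]
```

{"method": "arm_command", "body": {
  "series": [
    [[0, 1, 24], 0.0],
    [[1, 1, 48], 0.0],
    [[1, 2, 73], 0.0],
    [[2, 3, 97], 0.0],
    [[2, 3, 121], 0.0]
  ]
}}

```text
time_s: 18.25
tool_pos: [0.5233, -0.3668, 0.0127]
tool_rot: [180.0, -0.0, -3.1]
force: [0.4, 0.2, 0.3]
grip_width: 0.0564
grasp_force: 0.0
```

{"method": "arm_command", "body": {
  "series": [
    [[0, 0, 0], 0.0],
    [[0, 0, 0], 0.0],
    [[0, 0, 0], 0.0],
    [[0, 0, 0], 0.0],
    [[0, 0, 0], 0.0]
  ],
  "grip": 1
}}

```text
time_s: 18.75
tool_pos: [0.5238, -0.3676, 0.0152]
tool_rot: [180.0, -0.1, -3.2]
force: [-1.1, 0.8, 4.1]
grip_width: 0.034
grasp_force: 15.0
```

{"method": "arm_command", "body": {
  "series": [
    [[0, 0, -20], 0.0],
    [[0, 0, -50], 0.0],
    [[0, 0, -85], 0.0],
    [[0, 0, -120], 0.0],
    [[0, 0, -120], 0.0]
  ]
}}

```text
time_s: 19.25
tool_pos: [0.5255, -0.3695, 0.1395]
tool_rot: [179.8, -0.5, -3.2]
force: [0.3, -0.4, 0.4]
grip_width: 0.0339
grasp_force: 15.0
```

{"method": "arm_command", "body": {
  "series": [
    [[6, -46, 0], -0.02],
    [[11, -91, 0], -0.03],
    [[17, -137, 0], -0.05],
    [[23, -182, 0], -0.06],
    [[29, -228, 0], -0.08]
  ]
}}

```text
time_s: 19.75
tool_pos: [0.5642, -0.1391, 0.1333]
tool_rot: [-180.0, -0.0, 1.4]
force: [0.3, 0.2, -0.4]
grip_width: 0.0338
grasp_force: 15.0
```

{"method": "arm_command", "body": {
  "series": [
    [[9, -45, 0], -0.02],
    [[18, -90, 0], -0.03],
    [[28, -135, 0], -0.05],
    [[37, -179, 0], -0.06],
    [[37, -179, 0], -0.06]
  ]
}}

```text
time_s: 20.25
tool_pos: [0.5971, 0.0489, 0.1327]
tool_rot: [-179.7, 0.0, 5.6]
force: [-0.6, -0.1, -1.5]
grip_width: 0.0336
grasp_force: 15.0
```

{"method": "arm_command", "body": {
  "series": [
    [[0, 0, 15], 0.0],
    [[0, 0, 30], 0.0],
    [[0, 0, 45], 0.0],
    [[0, 0, 60], 0.0],
    [[0, 0, 74], 0.0]
  ]
}}

```text
time_s: 20.75
tool_pos: [0.5963, 0.0377, 0.0577]
tool_rot: [180.0, 0.1, 4.8]
force: [-0.6, -0.2, -0.6]
grip_width: 0.0338
grasp_force: 15.0
```

{"method": "arm_command", "body": {
  "series": [
    [[0, 0, 4], 0.0],
    [[0, 0, 8], 0.0],
    [[0, 0, 12], 0.0],
    [[0, 0, 13], 0.0],
    [[0, 0, 13], 0.0]
  ]
}}

```text
time_s: 21.25
tool_pos: [0.5973, 0.039, 0.0469]
tool_rot: [-180.0, -0.0, 4.9]
force: [0.2, -0.6, -0.6]
grip_width: 0.0341
grasp_force: 15.0
```

{"method": "arm_command", "body": {
  "series": [
    [[0, 0, 2], 0.0],
    [[0, 0, 2], 0.0],
    [[0, 0, 2], 0.0],
    [[0, 0, 2], 0.0],
    [[0, 0, 2], 0.0]
  ]
}}

```text
time_s: 21.75
tool_pos: [0.5976, 0.039, 0.0451]
tool_rot: [-180.0, -0.1, 4.9]
force: [0.8, -0.2, 3.5]
grip_width: 0.034
grasp_force: 15.0
```

{"method": "arm_command", "body": {
  "series": [
    [[0, 0, 0], 0.0],
    [[0, 0, 0], 0.0],
    [[0, 0, 0], 0.0],
    [[0, 0, 0], 0.0],
    [[0, 0, 0], 0.0]
  ],
  "grip": -0.3
}}

```text
time_s: 22.25
tool_pos: [0.5969, 0.0388, 0.0444]
tool_rot: [180.0, 0.0, 4.9]
force: [0.2, 0.9, -1.2]
grip_width: 0.0557
grasp_force: 0.0
```

{"method": "arm_command", "body": {
  "series": [
    [[0, 0, -10], 0.0],
    [[0, 0, -36], 0.0],
    [[0, 0, -60], 0.0],
    [[0, 0, -90], 0.0],
    [[0, 0, -90], 0.0]
  ]
}}

```text
time_s: 22.75
tool_pos: [0.6002, 0.0387, 0.1399]
tool_rot: [-179.9, -0.5, 4.8]
force: [0.4, 0.1, 0.8]
grip_width: 0.0568
grasp_force: 0.0
```

```bash
python3 - <<'E'
from plan import *
p=plan([[430.9,-365,134,18.6,42]],start=[597,39,134,4.9])
E
```

```text
[[[-14.0, 28.0, 0.0], -0.02], [[-29.0, 55.0, 0.0], -0.03], [[-43.0, 83.0, 0.0], -0.05], [[-57.0, 111.0, 0.0], -0.07], [[-71.0, 139.0, 0.0], -0.09]]
[[[-17.0, 26.0, 0.0], -0.01], [[-34.0, 52.0, 0.0], -0.03], [[-51.0, 79.0, 0.0], -0.05], [[-67.0, 105.0, 0.0], -0.06], [[-84.0, 131.0, 0.0], -0.08]]
[[[-19.0, 25.0, 0.0], -0.02], [[-38.0, 50.0, 0.0], -0.03], [[-56.0, 75.0, 0.0], -0.05], [[-75.0, 100.0, 0.0], -0.07], [[-75.0, 100.0, 0.0], -0.07]]
 -> [ 431.  -364.9  134.    18.7]
```

{"method": "arm_command", "body": {
  "series": [
    [[-14, 28, 0], -0.02],
    [[-29, 55, 0], -0.03],
    [[-43, 83, 0], -0.05],
    [[-57, 111, 0], -0.07],
    [[-71, 139, 0], -0.09]
  ]
}}

```text
time_s: 23.25
tool_pos: [0.5373, -0.1067, 0.1346]
tool_rot: [-180.0, -0.0, 10.1]
force: [0.2, 0.6, -0.5]
grip_width: 0.0564
grasp_force: 0.0
```

{"method": "arm_command", "body": {
  "series": [
    [[-17, 26, 0], -0.01],
    [[-34, 52, 0], -0.03],
    [[-51, 79, 0], -0.05],
    [[-67, 105, 0], -0.06],
    [[-84, 131, 0], -0.08]
  ]
}}

```text
time_s: 23.75
tool_pos: [0.4774, -0.2503, 0.1346]
tool_rot: [-180.0, -0.0, 14.6]
force: [0.2, -0.1, -0.0]
grip_width: 0.0569
grasp_force: 0.0
```

{"method": "arm_command", "body": {
  "series": [
    [[-19, 25, 0], -0.02],
    [[-38, 50, 0], -0.03],
    [[-56, 75, 0], -0.05],
    [[-75, 100, 0], -0.07],
    [[-75, 100, 0], -0.07]
  ]
}}

```text
time_s: 24.25
tool_pos: [0.4273, -0.3699, 0.1349]
tool_rot: [179.9, 0.1, 18.2]
force: [-0.6, -0.7, -0.1]
grip_width: 0.0564
grasp_force: 0.0
```

{"method": "arm_command", "body": {
  "series": [
    [[0, 0, 10], 0.0],
    [[0, 0, 20], 0.0],
    [[0, 0, 20], 0.0],
    [[0, 0, 20], 0.0],
    [[0, 0, 20], 0.0]
  ]
}}

```text
time_s: 24.75
tool_pos: [0.4312, -0.3644, 0.1146]
tool_rot: [-180.0, -0.0, 18.7]
force: [-0.1, 0.4, 0.2]
grip_width: 0.0565
grasp_force: 0.0
```

```bash
python3 - <<'E'
from plan import *
print(pose()[0])
p=plan([[430.9,-365,13.5,18.6,26]])
p[2]=133.5
p=plan([[521.6,34,133.5,5.2,42]],start=p)
E
```

```text
[ 431.2357033  -364.39661372  114.57462081   18.67515326]
[[[0.0, 0.0, 20.0], 0.0], [[0.0, 0.0, 40.0], 0.0], [[0.0, 0.0, 61.0], 0.0], [[0.0, 0.0, 81.0], 0.0], [[-1.0, 0.0, 101.0], 0.0]]
 -> [ 430.3 -364.7   13.6   18.7]
[[[24.0, -39.0, 0.0], 0.03], [[48.0, -77.0, 0.0], 0.05], [[71.0, -116.0, 0.0], 0.08], [[95.0, -155.0, 0.0], 0.1], [[119.0, -194.0, 0.0], 0.13]]
[[[19.0, -41.0, 0.0], 0.03], [[37.0, -83.0, 0.0], 0.05], [[56.0, -124.0, 0.0], 0.08], [[74.0, -166.0, 0.0], 0.11], [[74.0, -166.0, 0.0], 0.11]]
 -> [521.2  34.4 133.5   4.9]
```

{"method": "arm_command", "body": {
  "series": [
    [[0, 0, 20], 0.0],
    [[0, 0, 40], 0.0],
    [[0, 0, 61], 0.0],
    [[0, 0, 81], 0.0],
    [[0, 0, 101], 0.0]
  ]
}}

```text
time_s: 25.25
tool_pos: [0.4314, -0.3649, 0.0132]
tool_rot: [180.0, -0.0, 18.6]
force: [-0.0, -0.7, -0.5]
grip_width: 0.057
grasp_force: 0.0
```

{"method": "arm_command", "body": {
  "series": [
    [[0, 0, 0], 0.0],
    [[0, 0, 0], 0.0],
    [[0, 0, 0], 0.0],
    [[0, 0, 0], 0.0],
    [[0, 0, 0], 0.0]
  ],
  "grip": 1
}}

```text
time_s: 25.75
tool_pos: [0.4317, -0.3656, 0.0148]
tool_rot: [179.9, -0.1, 18.6]
force: [-0.4, -0.6, 3.9]
grip_width: 0.0339
grasp_force: 15.0
```

{"method": "arm_command", "body": {
  "series": [
    [[0, 0, -20], 0.0],
    [[0, 0, -50], 0.0],
    [[0, 0, -85], 0.0],
    [[0, 0, -120], 0.0],
    [[0, 0, -120], 0.0]
  ]
}}

```text
time_s: 26.25
tool_pos: [0.4332, -0.3674, 0.1387]
tool_rot: [179.6, -0.4, 18.6]
force: [0.9, -0.6, -1.1]
grip_width: 0.0341
grasp_force: 15.0
```

{"method": "arm_command", "body": {
  "series": [
    [[24, -39, 0], 0.03],
    [[48, -77, 0], 0.05],
    [[71, -116, 0], 0.08],
    [[95, -155, 0], 0.1],
    [[119, -194, 0], 0.13]
  ]
}}

```text
time_s: 26.75
tool_pos: [0.4814, -0.1411, 0.1333]
tool_rot: [-180.0, -0.0, 11.1]
force: [1.3, 0.2, -0.6]
grip_width: 0.034
grasp_force: 15.0
```

{"method": "arm_command", "body": {
  "series": [
    [[19, -41, 0], 0.03],
    [[37, -83, 0], 0.05],
    [[56, -124, 0], 0.08],
    [[74, -166, 0], 0.11],
    [[74, -166, 0], 0.11]
  ]
}}

```text
time_s: 27.25
tool_pos: [0.5224, 0.0423, 0.1329]
tool_rot: [-179.8, -0.0, 5.5]
force: [0.2, 0.3, -0.1]
grip_width: 0.034
grasp_force: 15.0
```

{"method": "arm_command", "body": {
  "series": [
    [[0, 0, 15], 0.0],
    [[0, 0, 30], 0.0],
    [[0, 0, 45], 0.0],
    [[0, 0, 60], 0.0],
    [[0, 0, 74], 0.0]
  ]
}}

```text
time_s: 27.75
tool_pos: [0.5216, 0.0336, 0.0585]
tool_rot: [180.0, 0.0, 4.8]
force: [-0.1, -0.6, -0.0]
grip_width: 0.0336
grasp_force: 15.0
```

{"method": "arm_command", "body": {
  "series": [
    [[0, 0, 4], 0.0],
    [[0, 0, 8], 0.0],
    [[0, 0, 12], 0.0],
    [[0, 0, 13], 0.0],
    [[0, 0, 13], 0.0]
  ]
}}

```text
time_s: 28.25
tool_pos: [0.5223, 0.0341, 0.0468]
tool_rot: [-180.0, -0.0, 4.9]
force: [-0.7, 0.1, -0.3]
grip_width: 0.0338
grasp_force: 15.0
```

{"method": "arm_command", "body": {
  "series": [
    [[0, 0, 2], 0.0],
    [[0, 0, 2], 0.0],
    [[0, 0, 2], 0.0],
    [[0, 0, 2], 0.0],
    [[0, 0, 2], 0.0]
  ]
}}

```text
time_s: 28.75
tool_pos: [0.5224, 0.0341, 0.0448]
tool_rot: [-180.0, -0.0, 4.9]
force: [0.4, 1.5, 1.5]
grip_width: 0.0341
grasp_force: 15.0
```

{"method": "arm_command", "body": {
  "series": [
    [[0, 0, 0], 0.0],
    [[0, 0, 0], 0.0],
    [[0, 0, 0], 0.0],
    [[0, 0, 0], 0.0],
    [[0, 0, 0], 0.0]
  ],
  "grip": -0.3
}}

```text
time_s: 29.25
tool_pos: [0.522, 0.0341, 0.0445]
tool_rot: [-180.0, 0.0, 4.9]
force: [0.5, -0.1, -0.9]
grip_width: 0.0557
grasp_force: 0.0
```

{"method": "arm_command", "body": {
  "series": [
    [[0, 0, -10], 0.0],
    [[0, 0, -40], 0.0],
    [[0, 0, -80], 0.0],
    [[0, 0, -125], 0.0],
    [[0, 0, -170], 0.0]
  ],
  "grip": -0.3
}}

```text
time_s: 29.75
tool_pos: [0.5217, 0.0337, 0.217]
tool_rot: [-180.0, -0.0, 4.8]
force: [-0.0, -0.3, -0.6]
grip_width: 0.0564
grasp_force: 0.0
```

{"method": "arm_command", "body": {
  "series": [
    [[0, 0, -20], 0.0],
    [[0, 0, -30], 0.0],
    [[0, 0, -30], 0.0],
    [[0, 0, -30], 0.0],
    [[0, 0, -30], 0.0]
  ],
  "grip": 1
}}

```text
time_s: 30.25
tool_pos: [0.5211, 0.034, 0.2428]
tool_rot: [180.0, 0.2, 4.9]
force: [-0.3, -0.5, -0.1]
grip_width: 0.0245
grasp_force: 0.0
```

```bash
python3 - <<'E'
from seg import *
from plan import pose
print(pose()[0],env.get_obs()["qpos"].round(1),env.get_obs()["time_s"],env.get_obs()["grip_width"])
im,W=cloud("wrist"); cv2.imwrite("pics/w4.png",im); np.save("w4.npy",W)
P=W[:245].reshape(-1,3)
ex=np.array([-.0906,.9959]);ey=np.array([-.9959,-.0906]);o=np.array([546.5,178.7])
d=P[:,:2]*1000-o; u=np.c_[d@ex,d@ey,P[:,2]*1000]
q=u[(abs(u[:,2]-66)<2.5)&(u[:,0]<-180)&(u[:,0]>-215)&(abs(u[:,1])<85)]; print("panel x",np.percentile(q[:,0],[1,99]))
q=u[(abs(u[:,2]-45)<3)&(u[:,0]<-203)&(u[:,0]>-250)&(u[:,1]<0)]; print("pad",len(q),np.percentile(q,[1,50,99],axis=0))
q=u[(abs(u[:,2]-78)<2.5)&(u[:,1]>85)]; print("lug",np.percentile(q,[1,99],axis=0))
q=u[(u[:,2]>50)&(u[:,2]<85)&(u[:,0]<-18)&(u[:,0]>-185)&(abs(u[:,1])<76)]; print("pieces",np.percentile(q,[1,99],axis=0))
E
```

```text
[521.06925895  33.97182833 242.78909859   4.85972616] [-38.4   2.1  32.8 101.1  -1.1  77.4 -90.5] 30.25 0.024468106733155404
panel x [-205.68668364 -189.51413935]
pad 1804 [[-237.93591151 -120.80708128   42.95657236]
 [-221.58586315 -102.43239491   44.7547082 ]
 [-205.0569039   -82.93435294   46.68397522]]
lug [[-63.69048942  85.14909267  76.41123802]
 [ -1.9265631   94.08199069  79.59866225]]
pieces [[-158.60851825  -55.88330506   52.94804238]
 [ -41.91516856   57.42058758   77.07597437]]
```

View pics/w4.png

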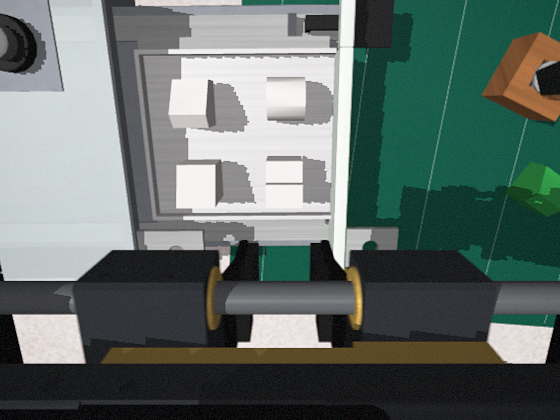

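```bash
python3 - <<'E'
from plan import *
p=plan([[667.6,-28,150,95.2],[667.6,-28,70,95.2,20],[667.6,-28,49,95.2,6]])
E
```

```text
[[[10.0, 5.0, 7.0], -0.11], [[20.0, 11.0, 13.0], -0.23], [[30.0, 16.0, 20.0], -0.34], [[40.0, 21.0, 27.0], -0.45], [[50.0, 26.0, 33.0], -0.56]]
[[[6.0, 10.0, 7.0], -0.12], [[11.0, 20.0, 13.0], -0.23], [[17.0, 30.0, 20.0], -0.34], [[23.0, 40.0, 27.0], -0.45], [[28.0, 50.0, 33.0], -0.57]]
[[[0.0, 11.0, 7.0], -0.11], [[0.0, 23.0, 14.0], -0.22], [[-1.0, 34.0, 20.0], -0.33], [[-1.0, 45.0, 27.0], -0.45], [[-1.0, 45.0, 27.0], -0.45]]
 -> [667.4 -27.5 149.9  95.4]
[[[0.0, 0.0, 16.0], 0.0], [[0.0, 0.0, 32.0], 0.0], [[0.0, 0.0, 48.0], 0.0], [[0.0, 0.0, 64.0], 0.0], [[-1.0, 0.0, 80.0], 0.0]]
 -> [667.5 -28.5  69.9  95.4]
[[[0.0, 0.0, 4.0], 0.0], [[0.0, 0.0, 8.0], 0.0], [[0.0, 0.0, 13.0], 0.0], [[0.0, 0.0, 17.0], 0.0], [[0.0, 0.0, 21.0], 0.0]]
 -> [667.5 -28.5  48.9  95.4]
```

{"method": "arm_command", "body": {
  "series": [
    [[10, 5, 7], -0.11],
    [[20, 11, 13], -0.23],
    [[30, 16, 20], -0.34],
    [[40, 21, 27], -0.45],
    [[50, 26, 33], -0.56]
  ]
}}

```text
time_s: 30.8
tool_pos: [0.5738, 0.0122, 0.2098]
tool_rot: [-179.9, 0.1, 37.2]
force: [0.2, 0.3, 0.3]
grip_width: 0.0006
grasp_force: 0.0
```

{"method": "arm_command", "body": {
  "series": [
    [[6, 10, 7], -0.12],
    [[11, 20, 13], -0.23],
    [[17, 30, 20], -0.34],
    [[23, 40, 27], -0.45],
    [[28, 50, 33], -0.57]
  ]
}}

```text
time_s: 31.3
tool_pos: [0.6262, -0.0108, 0.1766]
tool_rot: [-179.9, 0.1, 69.9]
force: [0.9, 0.4, -0.2]
grip_width: 0.0006
grasp_force: 0.0
```

{"method": "arm_command", "body": {
  "series": [
    [[0, 11, 7], -0.11],
    [[0, 23, 14], -0.22],
    [[-1, 34, 20], -0.33],
    [[-1, 45, 27], -0.45],
    [[-1, 45, 27], -0.45]
  ]
}}

```text
time_s: 31.8
tool_pos: [0.6677, -0.0283, 0.1488]
tool_rot: [-179.8, 0.0, 95.3]
force: [-0.3, 0.6, -0.7]
grip_width: 0.0002
grasp_force: 0.0
```

{"method": "arm_command", "body": {
  "series": [
    [[0, 0, 16], 0.0],
    [[0, 0, 32], 0.0],
    [[0, 0, 48], 0.0],
    [[0, 0, 64], 0.0],
    [[0, 0, 80], 0.0]
  ]
}}

```text
time_s: 32.3
tool_pos: [0.6678, -0.0271, 0.0698]
tool_rot: [-180.0, -0.0, 95.4]
force: [0.0, -0.8, -0.6]
grip_width: 0.0006
grasp_force: 0.0
```

{"method": "arm_command", "body": {
  "series": [
    [[0, 0, 4], 0.0],
    [[0, 0, 8], 0.0],
    [[0, 0, 8], 0.0],
    [[0, 0, 8], 0.0],
    [[0, 0, 8], 0.0]
  ]
}}

```text
time_s: 32.8
tool_pos: [0.669, -0.0275, 0.0645]
tool_rot: [179.9, 0.0, 95.4]
force: [0.3, -0.2, -0.1]
grip_width: 0.0006
grasp_force: 0.0
```

{"method": "arm_command", "body": {
  "series": [
    [[0, 0, 4], 0.0],
    [[0, 0, 8], 0.0],
    [[0, 0, 11], 0.0],
    [[0, 0, 11], 0.0],
    [[0, 0, 11], 0.0]
  ]
}}

```text
time_s: 33.3
tool_pos: [0.6684, -0.0275, 0.053]
tool_rot: [180.0, -0.0, 95.4]
force: [-1.7, 0.9, 3.9]
grip_width: 0.0004
grasp_force: 2.3
```

{"method": "arm_command", "body": {
  "series": [
    [[0, 0, 2], 0.0],
    [[0, 0, 4], 0.0],
    [[0, 0, 5], 0.0],
    [[0, 0, 5], 0.0],
    [[0, 0, 5], 0.0]
  ]
}}

```text
time_s: 33.8
tool_pos: [0.6687, -0.0287, 0.0508]
tool_rot: [179.9, 0.0, 95.3]
force: [-6.5, -0.8, 17.3]
grip_width: 0.0005
grasp_force: 8.3
```

```bash
python3 - <<'E'
from h import *
im,W=cloud("wrist"); c,_=cloud("scene")
c=cv2.resize(c[170:290,230:390],(560,420),interpolation=cv2.INTER_CUBIC)
cv2.imwrite("pics/p5.png",cv2.resize(np.hstack([im,c]),(800,300)))
np.save("w5.npy",W)
o=env.get_obs(); print(o["tool_pos"],o["force"],o["wrist_torque"])
E
```

```text
[ 0.66871546 -0.02869691  0.05078413] [-6.58810037 -1.07475225 18.22321961] [-0.24451764  1.61389155  0.0633767 ]
```

View pics/p5.png

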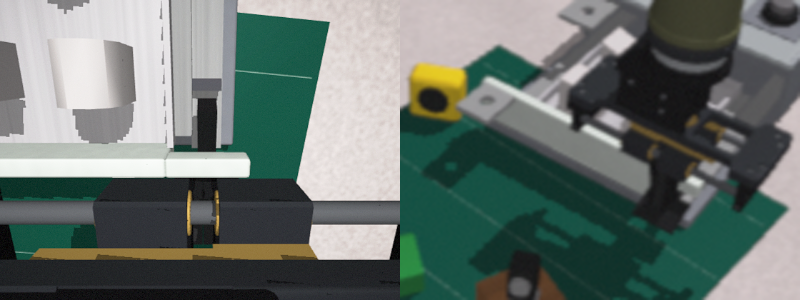

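```bash
python3 - <<'E'
from h import *
ex=np.array([-.0906,.9959]);ey=np.array([-.9959,-.0906]);o=np.array([546.5,178.7])
for f in("w4","w5"):
    W=np.load(f+".npy"); im=None
    P=W[:250].reshape(-1,3); d=P[:,:2]*1000-o; u=np.c_[d@ex,d@ey,P[:,2]*1000]
    for x in range(-240,-140,6):
        q=u[(abs(u[:,0]-x)<3)&(abs(u[:,1]+102)<5)&(u[:,2]<80)]
        if len(q)>5: print(f,x,len(q),np.percentile(q[:,2],[5,50,95]).round(1))
S,_=None,None
im,W=cloud("scene"); P=W.reshape(-1,3); d=P[:,:2]*1000-o; u=np.c_[d@ex,d@ey,P[:,2]*1000]
q=u[(u[:,0]<-206)&(u[:,0]>-245)&(u[:,1]>-128)&(u[:,1]<-76)&(u[:,2]>25)&(u[:,2]<55)]
for x in range(-240,-204,6):
    k=q[abs(q[:,0]-x)<3]; print("scene",x,len(k),[ (int(a),round(float(b),1)) for a,b in k[::max(1,len(k)//8),1:]])
k=u[(abs(u[:,2]-66)<3)&(u[:,0]<-190)&(u[:,0]>-215)&(abs(u[:,1])<80)]; print("panel scene",len(k),np.percentile(k[:,0],[2,98]))
E
```

```text
w4 -240 19 [43.2 44.7 46.1]
w4 -234 79 [43.5 44.5 45.8]
w4 -228 81 [43.1 44.7 46.2]
w4 -222 83 [43.4 44.8 46.1]
w4 -216 86 [43.5 44.9 45.8]
w4 -210 86 [43.3 44.9 45.9]
w4 -204 36 [43.9 44.8 64.3]
w4 -198 94 [64.4 65.7 67.1]
w4 -192 172 [17.4 64.3 66.7]
w4 -186 107 [17.4 39.1 40.9]
w4 -180 103 [17.1 39.1 40.9]
w4 -174 107 [17.  39.3 41.1]
w4 -168 109 [17.3 39.6 40.9]
w4 -162 100 [16.7 31.  40.7]
w4 -156 66 [16.5 18.  19.3]
w4 -150 77 [26.5 28.  29.4]
w4 -144 66 [16.2 17.7 27.7]
w5 -210 20 [49.5 50.1 51.1]
w5 -204 27 [ 0.3 64.5 65.4]
w5 -198 320 [64.7 65.7 66.6]
w5 -192 669 [43.1 63.5 66.4]
w5 -186 228 [17.9 45.7 46.9]
w5 -180 244 [17.7 47.6 49. ]
w5 -174 256 [17.6 49.9 51.3]
w5 -168 267 [17.8 52.1 53.7]
w5 -162 396 [17.5 45.5 53.4]
w5 -156 255 [16.9 18.3 38.2]
w5 -150 265 [26.7 27.8 29. ]
w5 -144 262 [16.7 18.  28.2]
scene -240 32 [(-86, 33.9), (-90, 31.8), (-98, 33.3), (-101, 31.5), (-107, 31.8), (-111, 30.5), (-119, 30.9), (-122, 30.7)]
scene -234 51 [(-95, 54.1), (-85, 32.1), (-92, 32.1), (-98, 32.6), (-104, 33.3), (-108, 32.0), (-112, 30.7), (-124, 34.6), (-125, 33.1)]
scene -228 74 [(-96, 52.9), (-97, 47.0), (-96, 43.3), (-94, 34.8), (-93, 34.2), (-101, 34.4), (-115, 37.5), (-118, 37.2), (-126, 34.6)]
scene -222 29 [(-84, 36.5), (-88, 36.9), (-112, 50.1), (-111, 40.7), (-114, 39.7), (-116, 39.7), (-112, 35.5), (-121, 37.4), (-120, 35.4), (-126, 38.5)]
scene -216 25 [(-84, 39.7), (-112, 53.5), (-112, 50.3), (-113, 43.2), (-114, 39.0), (-116, 39.7), (-123, 41.1), (-123, 37.4), (-127, 38.8)]
scene -210 21 [(-84, 44.5), (-112, 52.6), (-112, 41.9), (-117, 44.3), (-110, 37.2), (-118, 41.6), (-121, 41.8), (-126, 43.1), (-123, 40.4), (-127, 41.6), (-127, 37.6)]
panel scene 125 [-206.1270595  -193.92717365]
```

{"method": "arm_command", "body": {
  "series": [
    [[2, 0, 0], 0.0],
    [[5, 0, 0], 0.0],
    [[9, 0, 0], 0.0],
    [[13, 0, 0], 0.0],
    [[17, 0, 0], 0.0]
  ]
}}

```text
time_s: 34.45
tool_pos: [0.6672, -0.0131, 0.0508]
tool_rot: [179.9, 0.1, 95.3]
force: [-7.1, -3.2, 16.8]
grip_width: 0.0004
grasp_force: 8.6
```

{"method": "arm_command", "body": {
  "series": [
    [[4, 0, 0], 0.0],
    [[8, 0, 0], 0.0],
    [[12, 0, 0], 0.0],
    [[16, 0, 0], 0.0],
    [[20, 0, 0], 0.0]
  ]
}}

```text
time_s: 34.95
tool_pos: [0.6654, 0.007, 0.0508]
tool_rot: [179.9, 0.1, 95.3]
force: [-6.7, -3.5, 17.2]
grip_width: 0.0002
grasp_force: 8.7
```

```bash
cat > tr.py <<'E'
from h import *
ex=np.array([-.0906,.9959]);ey=np.array([-.9959,-.0906]);o=np.array([546.5,178.7])
def tr():
    im,W=cloud("wrist"); P=W[:250].reshape(-1,3); d=P[:,:2]*1000-o; u=np.c_[d@ex,d@ey,P[:,2]*1000]
    k=u[(abs(u[:,2]-66)<2)&(u[:,0]<-10)&(abs(u[:,1])<125)]
    h,e=np.histogram(k[:,0],np.arange(-220,0,3)); i=h.argmax(); print("panel x peak",e[max(0,i-3)],h[max(0,i-3):i+4],np.percentile(k[:,0],[2,98]))
    ob=env.get_obs(); d=ob["tool_pos"][:2]*1000-o; print("tcp unit",d@ex,d@ey,ob["tool_pos"][2],ob["force"].round(1),ob["time_s"])
    return im,W,u
E
python3 -c "
from tr import *
im,W,u=tr()
for x in range(-200,-120,8):
    q=u[(abs(u[:,0]-x)<3)&(abs(u[:,1]+102)<4)&(u[:,2]<80)]
    if len(q): print(x,np.percentile(q[:,2],[5,50,95]).round(1))
"
```

```text
panel x peak -166 [1804 2299 2303 2398   21    0    0] [-165.28861993  -95.2032572 ]
tcp unit -180.48674243810217 -102.86315409913787 0.050762803727400344 [-7.1 -2.3 18. ] 35.0
-168 [64.2 64.9 65.9]
-160 [64.5 65.8 66.8]
-152 [43.8 53.7 65. ]
-144 [20.7 47.8 49.4]
-136 [49.3 51.  52.2]
-128 [43.2 50.6 54. ]
```

{"method": "arm_command", "body": {
  "series": [
    [[6, 0, 0], 0.0],
    [[14, 0, 0], 0.0],
    [[22, 0, 0], 0.0],
    [[30, 0, 0], 0.0],
    [[38, 0, 0], 0.0]
  ]
}}

```text
time_s: 35.5
tool_pos: [0.6619, 0.0449, 0.0508]
tool_rot: [179.9, 0.1, 95.3]
force: [-6.2, -3.0, 18.1]
grip_width: 0.0007
grasp_force: 8.8
```

{"method": "arm_command", "body": {
  "series": [
    [[8, 0, 0], 0.0],
    [[16, 0, 0], 0.0],
    [[24, 0, 0], 0.0],
    [[32, 0, 0], 0.0],
    [[40, 0, 0], 0.0]
  ]
}}

```text
time_s: 36.0
tool_pos: [0.6582, 0.0851, 0.0508]
tool_rot: [179.9, 0.1, 95.3]
force: [-6.8, -4.5, 17.6]
grip_width: 0.0007
grasp_force: 8.9
```

{"method": "arm_command", "body": {
  "series": [
    [[8, 0, 0], 0.0],
    [[16, 0, 0], 0.0],
    [[24, 0, 0], 0.0],
    [[32, 0, 0], 0.0],
    [[40, 0, 0], 0.0]
  ]
}}

```text
time_s: 36.5
tool_pos: [0.6545, 0.1253, 0.0508]
tool_rot: [179.9, 0.1, 95.3]
force: [-6.1, -4.6, 18.5]
grip_width: 0.001
grasp_force: 8.8
```

{"method": "arm_command", "body": {
  "series": [
    [[5, 0, 0], 0.0],
    [[10, 0, 0], 0.0],
    [[14, 0, 0], 0.0],
    [[18, 0, 0], 0.0],
    [[22, 0, 0], 0.0]
  ]
}}

```text
time_s: 37.0
tool_pos: [0.6524, 0.1476, 0.0508]
tool_rot: [179.9, 0.0, 95.3]
force: [-6.9, -4.5, 17.9]
grip_width: 0.0006
grasp_force: 8.7
```

```bash
python3 -c "
from tr import *
im,W,u=tr()
cv2.imwrite('pics/w6.png',im)
"
```

```text
panel x peak -25 [1693 2276 2326 2525   55    0    0] [-24.18982843 -13.22794161]
tcp unit -39.239413004428 -102.63006063359278 0.050771128915130456 [-6.2 -1.8 17.1] 37.05
```

{"method": "arm_command", "body": {
  "series": [
    [[2, 0, 0], 0.0],
    [[4, 0, 0], 0.0],
    [[6, 0, 0], 0.0],
    [[8, 0, 0], 0.0],
    [[10, 0, 0], 0.0]
  ]
}}

```text
time_s: 37.55
tool_pos: [0.6515, 0.1577, 0.0508]
tool_rot: [179.9, 0.0, 95.3]
force: [-7.1, -3.4, 17.7]
grip_width: 0.0005
grasp_force: 8.6
```

```bash
python3 -c "
from tr import *
im,W,u=tr()
cv2.imwrite('pics/w6.png',im)
"
```

```text
panel x peak -22 [   0    0  823 1528    0    0    0] [-14.34146908 -10.94574198]
tcp unit -29.720400835667608 -102.61325602600148 0.050776695143498154 [-6.5 -3.2 17.4] 37.6
```

{"method": "arm_command", "body": {
  "series": [
    [[2, 0, 0], 0.0],
    [[4, 0, 0], 0.0],
    [[6, 0, 0], 0.0],
    [[8, 0, 0], 0.0],
    [[10, 0, 0], 0.0]
  ]
}}

```text
time_s: 38.1
tool_pos: [0.6513, 0.159, 0.0508]
tool_rot: [180.0, 0.6, 95.1]
force: [-7.1, -16.3, 19.6]
grip_width: 0.0004
grasp_force: 12.1
```

```bash
sed -i 's/u\[:,0\]<-10/u[:,0]<8/; s/-220,0,3/-220,20,3/' tr.py; python3 -c "
from tr import *
im,W,u=tr()
cv2.imwrite('pics/w6.png',im)
"
```

```text
panel x peak -22 [  0   0  37 820   0   0   0] [-13.09985224 -11.44176052]
tcp unit -29.09688547277084 -102.60511866489301 0.05083912452770165 [ -5.7 -14.4  20. ] 38.15
```

{"method": "arm_command", "body": {
  "series": [
    [[-9, 0, -1], 0.0],
    [[-9, 0, -4], 0.0],
    [[-9, 0, -12], 0.0],
    [[-9, 0, -35], 0.0],
    [[-9, 0, -80], 0.0]
  ]
}}

```text
time_s: 38.65
tool_pos: [0.6475, 0.1602, 0.124]
tool_rot: [-179.5, 0.1, 95.5]
force: [0.1, -0.3, -0.6]
grip_width: 0.0006
grasp_force: 0.0
```

{"method": "arm_command", "body": {
  "series": [
    [[0, 0, -40], 0.0],
    [[0, 0, -80], 0.0],
    [[0, 0, -120], 0.0],
    [[0, 0, -120], 0.0],
    [[0, 0, -120], 0.0]
  ]
}}

```text
time_s: 39.15
tool_pos: [0.651, 0.1606, 0.2484]
tool_rot: [179.9, -0.0, 95.4]
force: [-0.2, 0.2, -1.2]
grip_width: 0.0001
grasp_force: 0.0
```

```bash
python3 -c "
from plan import *
print(pose())
plan([[450,75,200,95.2,48]])
"
```

```text
(array([650.95805506, 160.61617369, 248.42646537,  95.44132415]), {'time_s': 39.15, 'qpos': array([-33.56793906,  21.1474893 ,  23.42101414,  79.31670272,
        -8.38152768,  81.12841774,  -4.84152067]), 'joint_velocities': array([ 0.09307907,  1.70812163, -0.4107614 ,  2.80873043, -0.06565379,
       -0.13348298, -0.00822042]), 'effort': array([ 1.72850350e-01, -5.13524365e+01,  5.20880476e+00, -3.29989815e+01,
       -5.00293588e-02,  8.83499568e-03, -5.39796747e-03]), 'tool_pos': array([0.65095806, 0.16061617, 0.24842647]), 'tool_rot': array([ 1.79898753e+02, -4.69731603e-02,  9.54413242e+01]), 'force': array([-0.15726149,  0.16473437, -1.22431983]), 'wrist_torque': array([-0.11316459,  0.06201262, -0.00697776]), 'grasp_force': 0.0, 'grip_width': 9.408645745291084e-05})
[[[-13.0, -42.0, 10.0], 0.0], [[-26.0, -83.0, 19.0], 0.0], [[-40.0, -125.0, 29.0], 0.0], [[-53.0, -167.0, 39.0], 0.0], [[-66.0, -208.0, 48.0], 0.0]]
 -> [450.2  75.2 200.4  95.4]
```

{"method": "arm_command", "body": {
  "series": [
    [[-13, -42, 10], 0.0],
    [[-26, -83, 19], 0.0],
    [[-40, -125, 29], 0.0],
    [[-53, -167, 39], 0.0],
    [[-66, -208, 48], 0.0]
  ],
  "grip": -0.2
}}

```text
time_s: 39.65
tool_pos: [0.4466, 0.0741, 0.1968]
tool_rot: [-179.8, 0.1, 95.5]
force: [-0.7, -1.0, 1.2]
grip_width: 0.0327
grasp_force: 0.0
```

{"method": "arm_command", "body": {
  "series": [
    [[0, 0, 0], 0.0],
    [[0, 0, 0], 0.0],
    [[0, 0, 0], 0.0],
    [[0, 0, 0], 0.0],
    [[0, 0, 0], 0.0]
  ]
}}

```text
time_s: 40.15
tool_pos: [0.4507, 0.0749, 0.1996]
tool_rot: [180.0, 0.0, 95.4]
force: [0.2, 0.2, -0.6]
grip_width: 0.0516
grasp_force: 0.0
```

```bash
cat > lug.py <<'E'
from tr import *
def lug(W,im,z=.078):
    d=W[...,:2]*1000-o; ux=d@ex; uy=d@ey
    top=(abs(W[...,2]-z)<.003)&(uy>80)&(uy<125)&(ux<-10)&(ux>-70)
    hull=cv2.convexHull(np.argwhere(top)[:,::-1].astype(np.int32)); reg=np.zeros(top.shape,np.uint8); cv2.fillPoly(reg,[hull],1)
    n,l,st,c=cv2.connectedComponentsWithStats((reg>0).astype(np.uint8)&(~top).astype(np.uint8))
    i=max(range(1,n),key=lambda k:st[k,4]*(st[k,2]<50))
    m=(l==i).astype(np.uint8); print("hole px",st[i],c[i],"lug ux/uy",ux[top].min(),ux[top].max(),uy[top].min(),uy[top].max())
    ys,xs=np.where((cv2.dilate(m,np.ones((3,3)))>0)&top)
    Q=W[ys,xs,:2]*1000; A=np.c_[2*Q,np.ones(len(Q))]; s=np.linalg.lstsq(A,(Q**2).sum(1),rcond=None)[0]
    print("hole ctr",s[:2],"d",2*np.sqrt(s[2]+s[0]**2+s[1]**2),"n",len(Q))
    return s[:2]
E
python3 -c "
from lug import *
im,W,u=tr(); cv2.imwrite('pics/w7.png',im); np.save('w7.npy',W); lug(W,im)
"
```

```text
panel x peak -16 [346 990 987 992 482   0   0] [-14.03119921  -2.68909499]
tcp unit -94.74529940791324 104.97076131085922 0.19955097468507102 [-0.  -0.6 -0. ] 40.2
hole px [277 117  20  21 307] [286.19543974 127.64495114] lug ux/uy -64.40626633037252 -10.434590505625286 80.35817515057379 124.9850402101693
hole ctr [446.94579495 131.23147538] d 15.766110079652423 n 86
```

View pics/w7.png

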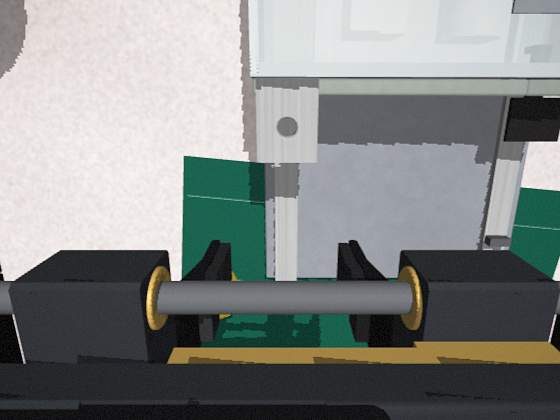

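```bash
python3 -c "
from plan import *
W=np.load('w7.npy'); print('in hole',np.nanpercentile(W[123:132,282:291,2],[5,50,95]))
plan([[500,0,230,62,44],[605,-220,210,28.3,44]])
"
```

```text
in hole [0.01630009 0.01785754 0.01911128]
[[[-16.0, 8.0, -6.0], 0.12], [[-32.0, 17.0, -12.0], 0.23], [[-47.0, 25.0, -18.0], 0.35], [[-63.0, 34.0, -24.0], 0.47], [[-79.0, 42.0, -30.0], 0.58]]
 -> [4.998e+02 1.000e-01 2.296e+02 6.220e+01]
[[[-16.0, 22.0, 2.0], 0.07], [[-32.0, 44.0, 4.0], 0.13], [[-49.0, 65.0, 7.0], 0.2], [[-65.0, 87.0, 9.0], 0.26], [[-81.0, 109.0, 11.0], 0.33]]
[[[-8.0, 26.0, 2.0], 0.06], [[-16.0, 51.0, 4.0], 0.13], [[-25.0, 77.0, 6.0], 0.2], [[-33.0, 103.0, 9.0], 0.26], [[-33.0, 103.0, 9.0], 0.26]]
 -> [ 604.9 -220.   209.6   28.4]
```

Hole depth shows 18 mm (runner), so both lugs' holes are in line.

{"method": "arm_command", "body": {
  "series": [
    [[-16, 8, -6], 0.12],
    [[-32, 17, -12], 0.23],
    [[-47, 25, -18], 0.35],
    [[-63, 34, -24], 0.47],
    [[-79, 42, -30], 0.58]
  ]
}}

```text
time_s: 40.7
tool_pos: [0.5, -0.0006, 0.2298]
tool_rot: [180.0, 0.0, 61.9]
force: [-0.1, 0.4, 0.3]
grip_width: 0.0519
grasp_force: 0.0
```

{"method": "arm_command", "body": {
  "series": [
    [[-16, 22, 2], 0.07],
    [[-32, 44, 4], 0.13],
    [[-49, 65, 7], 0.2],
    [[-65, 87, 9], 0.26],
    [[-81, 109, 11], 0.33]
  ]
}}

```text
time_s: 41.2
tool_pos: [0.5585, -0.1236, 0.2184]
tool_rot: [180.0, 0.0, 43.1]
force: [0.0, 1.0, -0.5]
grip_width: 0.0521
grasp_force: 0.0
```

{"method": "arm_command", "body": {
  "series": [
    [[-8, 26, 2], 0.06],
    [[-16, 51, 4], 0.13],
    [[-25, 77, 6], 0.2],
    [[-33, 103, 9], 0.26],
    [[-33, 103, 9], 0.26]
  ]
}}

```text
time_s: 41.7
tool_pos: [0.6043, -0.2246, 0.2085]
tool_rot: [179.8, 0.2, 28.0]
force: [-1.0, -0.3, 0.5]
grip_width: 0.052
grasp_force: 0.0
```

{"method": "arm_command", "body": {
  "series": [
    [[0, 0, 0], 0.0],
    [[0, 0, 0], 0.0],
    [[0, 0, 0], 0.0],
    [[0, 0, 0], 0.0],
    [[0, 0, 0], 0.0]
  ]
}}

```text
time_s: 42.2
tool_pos: [0.6042, -0.2196, 0.2099]
tool_rot: [-180.0, -0.0, 28.4]
force: [-0.1, 0.7, 0.3]
grip_width: 0.0521
grasp_force: 0.0
```

```bash
python3 - <<'E'
from seg import *
from plan import pose
print(pose()[0],env.get_obs()["qpos"].round(1),env.get_obs()["grip_width"])
im,W=cloud("wrist"); cv2.imwrite("pics/w8.png",im[:300]); np.save("w8.npy",W)
for z0,z1 in((.012,.12),(.034,.0425),(.0435,.0455),(.05,.10),(.075,.1),(.06,.074)):
    m=(W[...,2]>z0)&(W[...,2]<z1); m[248:]=0; print(z0); comps(im,W,m,100)
E
```

```text
[ 604.23913349 -219.63682882  209.8694647    28.40737445] [-13.6  21.2  40.4  87.2 -13.9  76.7 -33.5] 0.05206347768700457
0.012
px [90.  7.] bgr [195. 196. 196.] ctr [656.9   4.1] 36.4@-60.1 14.9@29.9 ztop 19.7 n 482
px [23. 24.] bgr [164. 156. 152.] ctr [617.9  51.2] 15.7@-33.0 13.3@57.0 ztop 14.1 n 115
px [58. 47.] bgr [168. 160. 156.] ctr [614.9  18.5] 9.7@-7.3 20.8@82.7 ztop 13.7 n 121
px [66. 87.] bgr [171. 163. 159.] ctr [585.2   1.8] 31.6@-53.9 21.0@36.1 ztop 13.6 n 244
px [13. 91.] bgr [166. 158. 154.] ctr [556.6  42.1] 18.2@-29.2 16.2@60.8 ztop 13.8 n 165
px [287. 139.] bgr [ 74. 121. 183.] ctr [ 642.8 -201.7] 60.1@-19.0 60.1@71.0 ztop 82.7 n 4572
px [465. 126.] bgr [175.  204.5 214. ] ctr [ 725.  -326.4] 36.8@-67.3 43.7@22.7 ztop 95.6 n 3470
px [ 54. 115.] bgr [172. 164. 161.] ctr [554.   2.] 17.3@-11.3 22.9@78.7 ztop 13.9 n 198
px [ 10. 126.] bgr [168. 160. 156.] ctr [529.5  34.3] 26.7@-68.2 30.4@21.8 ztop 13.9 n 264
px [ 40. 159.] bgr [174. 166. 162.] ctr [509.2  -1.3] 22.9@-32.6 21.7@57.4 ztop 13.9 n 169
px [ 22. 167.] bgr [171. 163. 159.] ctr [491.6  14.7] 21.9@-47.4 24
[... 375 characters left out ...]
60.1@71.0 ztop 41.4 n 3283
px [440. 123.] bgr [170.5 172.5 177.5] ctr [ 720.7 -315.8] 13.6@-68.0 40.0@22.0 ztop 42.2 n 176
0.0435
0.05
px [473. 127.] bgr [180. 230. 235.] ctr [ 725.  -326.4] 36.8@-67.3 43.3@22.7 ztop 95.7 n 2682
px [290. 143.] bgr [45. 44. 44.] ctr [ 644.6 -204.5] 31.2@-62.0 24.1@28.0 ztop 83.2 n 1231
px [535. 231.] bgr [141. 204. 243.] ctr [ 677.2 -442.6] 28.0@-77.3 34.5@12.7 ztop 64.1 n 425
0.075
px [490. 129.] bgr [ 69. 239. 252.] ctr [ 726.6 -329.9] 20.9@-0.8 21.5@89.2 ztop 96.0 n 981
px [289. 144.] bgr [45. 44. 44.] ctr [ 644.6 -204.4] 31.0@-62.0 24.1@28.0 ztop 83.2 n 1092
0.06
px [467. 125.] bgr [231. 232. 236.] ctr [ 725.8 -327. ] 34.5@-68.8 40.6@21.2 ztop 73.5 n 1201
```

View pics/w8.png

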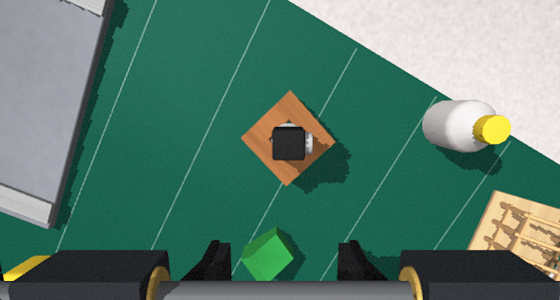

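```bash
python3 - <<'E'
from seg import *
from plan import *
im,W=cloud("top"); W0=np.load("top0.npy"); im0=cv2.imread("pics/top0.png")
for I,w in((im0,W0),(im,W)):
    m=(w[...,2]>.034)&(w[...,2]<.05); m[:, :300]=0; m[:,:]&=True; m[120:170,300:350]&=True; k=np.zeros_like(m);k[120:175,300:350]=1; comps(I,w,m&k,60)
plan([[643.1,-201.8,120,28.1,25],[643.1,-201.8,80,28.1,10]])
E
```

```text
px [325. 147.] bgr [ 33.  69. 112.] ctr [ 634.7 -204.9] 61.1@-19.1 59.9@70.9 ztop 44.5 n 457
[[[9.0, 1.0, 18.0], 0.0], [[17.0, 1.0, 36.0], 0.0], [[26.0, 2.0, 54.0], 0.0], [[34.0, 2.0, 72.0], 0.0], [[43.0, 3.0, 90.0], 0.0]]
 -> [ 643.5 -202.2  119.8   28.4]
[[[0.0, 0.0, 8.0], 0.0], [[0.0, 0.0, 16.0], 0.0], [[0.0, 0.0, 24.0], 0.0], [[0.0, 0.0, 32.0], 0.0], [[0.0, 0.0, 40.0], 0.0]]
 -> [ 643.5 -202.2   79.8   28.4]
```

{"method": "arm_command", "body": {
  "series": [
    [[2, 0, 16], 0.0],
    [[4, 0, 32], 0.0],
    [[6, 0, 48], 0.0],
    [[6, 0, 60], 0.0],
    [[6, 0, 60], 0.0]
  ]
}}

```text
time_s: 42.8
tool_pos: [0.6078, -0.2167, 0.1464]
tool_rot: [-179.8, 0.2, 28.4]
force: [-0.6, 0.0, 1.0]
grip_width: 0.0523
grasp_force: 0.0
```

{"method": "arm_command", "body": {
  "series": [
    [[0, 0, 0], 0.0],
    [[0, 0, 0], 0.0],
    [[0, 0, 0], 0.0],
    [[0, 0, 0], 0.0],
    [[0, 0, 0], 0.0]
  ]
}}

```text
time_s: 43.3
tool_pos: [0.6097, -0.2175, 0.15]
tool_rot: [180.0, -0.0, 28.4]
force: [1.9, 0.4, -0.5]
grip_width: 0.052
grasp_force: 0.0
```

```bash
python3 - <<'E'
from seg import *
from plan import *
print(pose()[0])
im,W=cloud("wrist"); np.save("w9.npy",W)
for z0,z1 in((.034,.0425),(.05,.10)):
    m=(W[...,2]>z0)&(W[...,2]<z1); m[248:]=0; print(z0); comps(im,W,m,300)
# holder in w4, glue in both w2?
for f in("w4","w8"):
    w=np.load(f+".npy"); i=cv2.imread("pics/w4.png"); m=(w[...,2]>.034)&(w[...,2]<.0425); m[248:]=0; print(f); comps(i,w,m,400)
im,W=cloud("scene"); W0=np.load("scene0.npy")
for w,i in((W0,cv2.imread("pics/scene0.png")),(W,im)):
    m=(w[...,2]>.036)&(w[...,2]<.044)&(w[...,0]>.58)&(w[...,0]<.7)&(w[...,1]<-.14)&(w[...,1]>-.27); comps(i,w,m,60)
E
```

```text
[ 609.65503362 -217.53006554  150.03512859   28.35163933]
0.034
px [285. 151.] bgr [ 76. 125. 191.] ctr [ 642.9 -201.7] 60.2@-18.9 60.1@71.1 ztop 41.3 n 4551
0.05
px [516. 141.] bgr [187. 225. 230.] ctr [ 725.2 -326.3] 36.1@-67.6 43.4@22.4 ztop 95.5 n 4207
px [290. 162.] bgr [44. 43. 43.] ctr [ 644.8 -204.3] 32.2@-61.4 24.0@28.6 ztop 83.1 n 1990
w4
px [321.  22.] bgr [43. 43. 42.] ctr [666.6  12.7] 29.8@-84.7 12.0@5.3 ztop 41.3 n 525
px [534.  78.] bgr [ 63. 105. 160.] ctr [ 637.9 -202.7] 60.9@-19.1 61.5@70.9 ztop 41.5 n 2669
px [213. 131.] bgr [144. 143. 145.] ctr [553.1  82.1] 186.1@-84.9 170.6@5.1 ztop 42.4 n 2965
px [543. 197.] bgr [43. 93. 31.] ctr [ 523.8 -237.4] 31.2@-27.2 33.3@62.8 ztop 42.3 n 647
w8
px [286. 137.] bgr [233. 232. 234.] ctr [ 642.8 -201.7] 60.1@-19.0 60.1@71.0 ztop 41.4 n 3283
px [275. 289.] bgr [ 52.  82. 119.] ctr [ 636.7 -206.7] 61.9@-19.3 60.4@70.7 ztop 42.7 n 427
px [278. 290.] bgr [ 58.  90. 131.] ctr [ 643.3 -204. ] 62.4@-17.1 60.8@72.9 ztop 42.5 n 434
```

{"method": "arm_command", "body": {
  "series": [
    [[12, 1, 5], 0.0],
    [[24, 1, 10], 0.0],
    [[37, 2, 20], 0.0],
    [[37, 2, 35], 0.0],
    [[37, 2, 45], 0.0]
  ]
}}

```text
time_s: 43.9
tool_pos: [0.6424, -0.2008, 0.1018]
tool_rot: [-179.9, 0.2, 28.4]
force: [-0.2, -0.7, 0.5]
grip_width: 0.0523
grasp_force: 0.0
```

{"method": "arm_command", "body": {
  "series": [
    [[0, 0, 12], 0.0],
    [[0, 0, 24], 0.0],
    [[0, 0, 36], 0.0],
    [[0, 0, 43], 0.0],
    [[0, 0, 43], 0.0]
  ]
}}

```text
time_s: 44.4
tool_pos: [0.642, -0.2014, 0.0602]
tool_rot: [-179.9, 0.1, 28.3]
force: [-0.0, 0.1, -0.1]
grip_width: 0.0522
grasp_force: 0.0
```

{"method": "arm_command", "body": {
  "series": [
    [[0, 0, 2], 0.0],
    [[0, 0, 3], 0.0],
    [[0, 0, 3], 0.0],
    [[0, 0, 3], 0.0],
    [[0, 0, 3], 0.0]
  ]
}}

```text
time_s: 44.9
tool_pos: [0.6431, -0.2016, 0.0589]
tool_rot: [180.0, -0.0, 28.4]
force: [0.0, 1.0, -0.3]
grip_width: 0.0524
grasp_force: 0.0
```

{"method": "arm_command", "body": {
  "series": [
    [[0, 0, 2], 0.0],
    [[0, 0, 2], 0.0],
    [[0, 0, 2], 0.0],
    [[0, 0, 2], 0.0],
    [[0, 0, 2], 0.0]
  ],
  "grip": 1,
  "grip_force": 30
}}

```text
time_s: 45.4
tool_pos: [0.6427, -0.2013, 0.0566]
tool_rot: [-180.0, 0.0, 28.4]
force: [0.0, 0.5, -0.3]
grip_width: 0.0259
grasp_force: 29.9
```

{"method": "arm_command", "body": {
  "series": [
    [[0, 0, 0], 0.0],
    [[0, 0, 0], 0.0],
    [[0, 0, 0], 0.0],
    [[0, 0, 0], 0.0],
    [[0, 0, 0], 0.0]
  ]
}}

```text
time_s: 45.9
tool_pos: [0.6427, -0.2013, 0.0566]
tool_rot: [-180.0, 0.0, 28.4]
force: [-1.5, 2.1, 3.8]
grip_width: 0.0256
grasp_force: 29.9
```

{"method": "arm_command", "body": {
  "series": [
    [[0, 0, -10], 0.0],
    [[0, 0, -30], 0.0],
    [[0, 0, -60], 0.0],
    [[0, 0, -100], 0.0],
    [[0, 0, -140], 0.0]
  ]
}}

```text
time_s: 46.4
tool_pos: [0.6427, -0.2021, 0.1981]
tool_rot: [180.0, 0.0, 28.3]
force: [0.7, 0.2, -0.5]
grip_width: 0.0261
grasp_force: 30.0
```

```bash
python3 - <<'E'
from plan import *
print(pose()[1]["grip_width"])
plan([[424,119,200,28.4,40]])
E
```

```text
0.026107374933634853
[[[-4.0, -43.0, 0.0], -0.0], [[-9.0, -86.0, 0.0], -0.0], [[-13.0, -129.0, -1.0], -0.0], [[-18.0, -172.0, -1.0], -0.0], [[-22.0, -215.0, -1.0], -0.0]]
[[[-5.0, -43.0, 0.0], -0.0], [[-9.0, -86.0, -1.0], -0.0], [[-14.0, -129.0, -1.0], -0.0], [[-18.0, -171.0, -1.0], -0.0], [[-18.0, -171.0, -1.0], -0.0]]
 -> [424.5 118.7 200.1  28.3]
```

{"method": "arm_command", "body": {
  "series": [
    [[-4, -43, 0], 0.0],
    [[-9, -86, 0], 0.0],
    [[-13, -129, 0], 0.0],
    [[-18, -172, 0], 0.0],
    [[-22, -215, 0], 0.0]
  ]
}}

```text
time_s: 46.9
tool_pos: [0.5207, -0.0222, 0.197]
tool_rot: [180.0, -0.1, 28.3]
force: [0.7, 0.7, -1.4]
grip_width: 0.0259
grasp_force: 30.0
```

{"method": "arm_command", "body": {
  "series": [
    [[-5, -43, 0], 0.0],
    [[-9, -86, 0], 0.0],
    [[-14, -129, 0], 0.0],
    [[-18, -171, 0], 0.0],
    [[-18, -171, 0], 0.0]
  ]
}}

```text
time_s: 47.4
tool_pos: [0.4218, 0.124, 0.1969]
tool_rot: [-179.9, -0.1, 28.8]
force: [0.5, -0.8, -0.3]
grip_width: 0.0257
grasp_force: 30.0
```

{"method": "arm_command", "body": {
  "series": [
    [[0, 0, 0], 0.0],
    [[0, 0, 0], 0.0],
    [[0, 0, 0], 0.0],
    [[0, 0, 0], 0.0],
    [[0, 0, 0], 0.0]
  ]
}}

```text
time_s: 47.9
tool_pos: [0.4248, 0.1184, 0.1965]
tool_rot: [180.0, 0.0, 28.3]
force: [0.1, 0.2, -1.8]
grip_width: 0.0257
grasp_force: 30.0
```

```bash
python3 -c "
from lug import *
im,W,u=tr(); cv2.imwrite('pics/w10.png',im); np.save('w10.npy',W)
c=lug(W,im)
from plan import *
p=pose()[0]; print(p)
plan([[c[0],c[1],150,p[3]]],q=.5)
"
```

```text
panel x peak -22 [  0   0 141 551 546 531 321] [-13.95938365  -2.34109506]
tcp unit -48.87415058000531 126.74574864951288 0.19649443623503593 [-0.1 -0.4 -1.7] 47.95
hole px [274 159  19  19 286] [283.02097902 168.03146853] lug ux/uy -64.03172633079082 -10.003203645267112 80.27579071795506 124.98332543559043
hole ctr [447.21475026 131.53882485] d 15.751704994239434 n 80
[424.70497254 118.54458272 196.49443624  28.28003104]
[[[5.0, 0.0, 9.5], -0.0], [[10.5, -0.5, 18.5], -0.0], [[15.5, -0.5, 28.0], -0.0], [[21.0, -0.5, 37.0], -0.0], [[26.0, -1.0, 46.5], -0.0]]
 -> [447.1 131.7 150.   28.3]
```

View pics/w10.png

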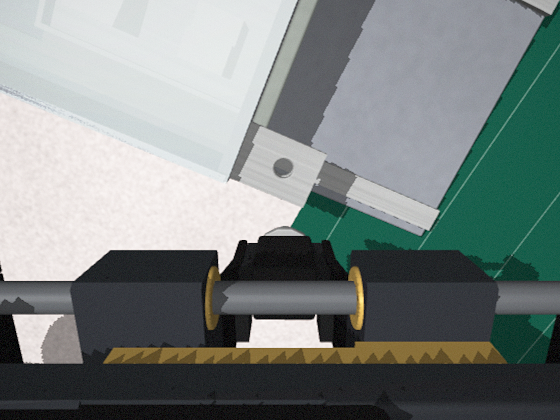

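```bash
python3 - <<'E'
from h import *
from plan import rotm
W=np.load("w10.npy"); t=np.array([424.7,118.5,196.5]); T=(W*1000-t)@rotm(28.3)
S=T[215:262,230:340]
for nm,z0,z1 in(("head top",-30,-22),("headside",-20,10),("flange",10,15)):
    q=S[(S[...,2]>z0)&(S[...,2]<z1)&(abs(S[...,1])<16)&(abs(S[...,0])<22)]
    if len(q)>5: print(nm,len(q),np.percentile(q,[1,50,99],axis=0).round(1).tolist())
q=S[(S[...,2]>10)&(S[...,2]<16)&(abs(S[...,1])<16)&(abs(S[...,0])<22)]
A=[]
for y in range(-10,11,4):
    k=q[abs(q[:,1]-y)<2]
    if len(k)>3: x=np.percentile(k[:,0],97); print(y,len(k),x.round(1),"axis x est",(x-np.sqrt(225-y*y)).round(1),np.median(k[:,2]).round(1))
E
```

```text
headside 1688 [[9.1, -15.6, -19.0], [12.3, 0.0, -5.8], [12.9, 15.6, 9.7]]
flange 255 [[11.4, -9.8, 10.3], [12.9, 0.0, 12.7], [15.2, 9.4, 14.9]]
-10 16 12.7 axis x est 1.5 13.2
-6 52 14.3 axis x est 0.6 12.8
-2 69 15.1 axis x est 0.2 12.7
2 82 15.2 axis x est 0.3 12.7
6 48 14.3 axis x est 0.5 12.9
10 10 12.4 axis x est 1.2 13.3
```

{"method": "arm_command", "body": {
  "series": [
    [[5, 0, 5], 0.0],
    [[12, 0, 15], 0.0],
    [[20, -0.5, 30], 0.0],
    [[25.5, -1, 45], 0.0],
    [[25.5, -1, 54], 0.0]
  ]
}}

```text
time_s: 48.45
tool_pos: [0.4463, 0.1323, 0.1406]
tool_rot: [180.0, 0.1, 28.4]
force: [-0.1, 0.5, -2.4]
grip_width: 0.0257
grasp_force: 30.0
```

{"method": "arm_command", "body": {
  "series": [
    [[0, 0, 0], 0.0],
    [[0, 0, 0], 0.0],
    [[0, 0, 0], 0.0],
    [[0, 0, 0], 0.0],
    [[0, 0, 0], 0.0]
  ]
}}

```text
time_s: 48.95
tool_pos: [0.4466, 0.1322, 0.1431]
tool_rot: [-180.0, -0.1, 28.3]
force: [0.6, 0.8, -0.9]
grip_width: 0.0258
grasp_force: 30.0
```

```bash
python3 - <<'E'
from plan import *
for _ in range(3):
    p=pose()[0]; d=np.array([447.2,131.5,0])-[p[0],p[1],0]; print(p,rotm(p[3]).T@d-[.3,0,0]); viewer.read_camera("top")
E
```

```text
[446.64861409 132.16087134 143.10870737  28.34855629] [-1.28543227e-01  8.43433416e-01  1.03290803e-16]
[446.58669401 132.16033495 143.00455795  28.35013672] [-7.38182637e-02  8.72369359e-01  1.06834434e-16]
[446.56502906 132.14906362 142.95100426  28.35143539] [-4.94192486e-02  8.72743357e-01  1.06880236e-16]
```

{"method": "arm_command", "body": {
  "series": [
    [[0, 1, 0], 0.0],
    [[0, 1, 4], 0.0],
    [[0, 1, 8], 0.0],
    [[0, 1, 12], 0.0],
    [[0, 1, 16], 0.0]
  ]
}}

```text
time_s: 49.6
tool_pos: [0.4467, 0.1311, 0.126]
tool_rot: [-180.0, 0.0, 28.4]
force: [0.1, -0.4, -0.6]
grip_width: 0.0256
grasp_force: 30.0
```

{"method": "arm_command", "body": {
  "series": [
    [[0, 0, 2], 0.0],
    [[0, 0, 4], 0.0],
    [[0, 0, 6], 0.0],
    [[0, 0, 8], 0.0],
    [[0, 0, 8], 0.0]
  ]
}}

```text
time_s: 50.1
tool_pos: [0.4467, 0.1311, 0.1183]
tool_rot: [-180.0, 0.0, 28.4]
force: [-0.5, 0.3, -1.0]
grip_width: 0.026
grasp_force: 30.0
```

{"method": "arm_command", "body": {
  "series": [
    [[0, 0, 3], 0.0],
    [[0, 0, 6], 0.0],
    [[0, 0, 9], 0.0],
    [[0, 0, 12], 0.0],
    [[0, 0, 12], 0.0]
  ]
}}

```text
time_s: 50.6
tool_pos: [0.4465, 0.131, 0.106]
tool_rot: [-180.0, 0.1, 28.4]
force: [-0.6, 0.4, -1.4]
grip_width: 0.0259
grasp_force: 30.0
```

{"method": "arm_command", "body": {
  "series": [
    [[0, 0, 3], 0.0],
    [[0, 0, 6], 0.0],
    [[0, 0, 9], 0.0],
    [[0, 0, 9], 0.0],
    [[0, 0, 9], 0.0]
  ]
}}

```text
time_s: 51.1
tool_pos: [0.4468, 0.1311, 0.0975]
tool_rot: [-180.0, 0.0, 28.3]
force: [-0.1, 0.4, -1.1]
grip_width: 0.0259
grasp_force: 30.0
```

{"method": "arm_command", "body": {
  "series": [
    [[0, 0, 1], 0.0],
    [[0, 0, 2], 0.0],
    [[0, 0, 3], 0.0],
    [[0, 0, 4], 0.0],
    [[0, 0, 4], 0.0]
  ]
}}

```text
time_s: 51.6
tool_pos: [0.447, 0.1312, 0.0945]
tool_rot: [-180.0, -0.0, 28.3]
force: [-2.5, -1.6, 6.4]
grip_width: 0.0256
grasp_force: 29.9
```

{"method": "arm_command", "body": {
  "series": [
    [[0, 0, 0], 0.0],
    [[0, 0, 0], 0.0],
    [[0, 0, 0], 0.0],
    [[0, 0, 0], 0.0],
    [[0, 0, 0], 0.0]
  ],
  "grip": 0.08
}}

```text
time_s: 52.1
tool_pos: [0.4466, 0.1315, 0.0933]
tool_rot: [-180.0, 0.0, 28.4]
force: [0.5, -0.3, -0.6]
grip_width: 0.0398
grasp_force: 0.0
```

{"method": "arm_command", "body": {
  "series": [
    [[0, 0, -3], 0.0],
    [[0, 0, -15], 0.0],
    [[0, 0, -35], 0.0],
    [[0, 0, -60], 0.0],
    [[0, 0, -90], 0.0]
  ]
}}

```text
time_s: 52.6
tool_pos: [0.4464, 0.131, 0.1848]
tool_rot: [-180.0, 0.0, 28.3]
force: [0.7, 0.6, -0.3]
grip_width: 0.0399
grasp_force: 0.0
```

{"method": "arm_command", "body": {
  "series": [
    [[-10, 0, -10], 0.0],
    [[-25, 0, -20], 0.0],
    [[-25, 0, -20], 0.0],
    [[-25, 0, -20], 0.0],
    [[-25, 0, -20], 0.0]
  ],
  "grip": 1
}}

```text
time_s: 53.1
tool_pos: [0.4251, 0.1195, 0.2034]
tool_rot: [180.0, -0.0, 28.4]
force: [-0.3, -0.0, 0.3]
grip_width: 0.0079
grasp_force: 0.0
```

```bash
python3 - <<'E'
from tr import *
from plan import *
im,W,u=tr(); c,Ws=cloud("scene")
cv2.imwrite("pics/p11.png",cv2.resize(np.hstack([im,cv2.resize(c[130:250,250:410],(560,420))]),(800,300)))
q=u[(u[:,2]>75)&(u[:,2]<130)&(abs(u[:,0]+36)<26)&(abs(u[:,1]-102)<26)]
for a,b in((80.5,84),(115,125),(95,112)):
    k=q[(q[:,2]>a)&(q[:,2]<b)]; print(a,len(k),np.percentile(k,[2,50,98],axis=0).round(1).tolist() if len(k) else "")
print("start plan"); plan([[560,200,200,28.3],[619.7,258.5,140,28.3,20]])
E
```

```text
panel x peak -22 [  0   0 132 537 534 531 320] [-13.55775846  -2.28350352]
tcp unit -48.01271934896461 126.39458218045229 0.2031859498030298 [-0.2  0.1 -0.3] 53.15
80.5 68 [[-38.4, 89.2, 80.6], [-31.4, 91.7, 81.8], [-24.2, 96.0, 83.0]]
115 1356 [[-50.5, 89.9, 116.7], [-36.4, 102.5, 119.7], [-22.8, 115.7, 121.1]]
95 172 [[-55.3, 88.2, 97.3], [-39.0, 91.4, 107.4], [-21.2, 104.0, 112.0]]
start plan
[[[31.0, -1.0, 1.0], 0.0], [[63.0, -3.0, 1.0], 0.0], [[94.0, -4.0, 2.0], 0.0], [[126.0, -5.0, 2.0], 0.0], [[157.0, -7.0, 3.0], 0.0]]
 -> [559.7 200.1 200.1  28.4]
[[[9.0, -3.0, 7.0], 0.0], [[18.0, -5.0, 13.0], 0.0], [[27.0, -8.0, 20.0], 0.0], [[36.0, -10.0, 27.0], 0.0], [[45.0, -13.0, 33.0], 0.0]]
[[[9.0, -2.0, 7.0], 0.0], [[18.0, -5.0, 14.0], 0.0], [[27.0, -7.0, 20.0], 0.0], [[35.0, -10.0, 27.0], 0.0], [[35.0, -10.0, 27.0], 0.0]]
 -> [619.2 258.4 140.1  28.4]
```

View pics/p11.png

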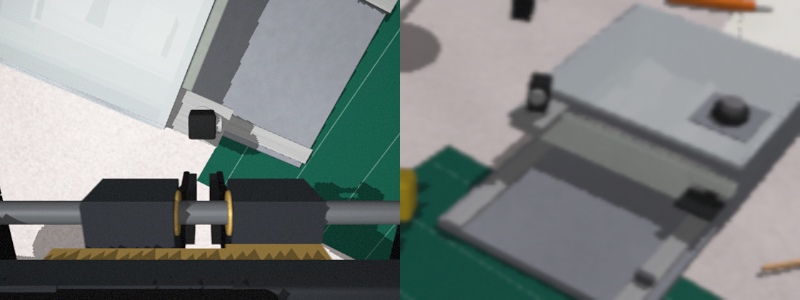

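{"method": "arm_command", "body": {
  "series": [
    [[31, -1, 1], 0.0],
    [[63, -3, 1], 0.0],
    [[94, -4, 2], 0.0],
    [[126, -5, 2], 0.0],
    [[157, -7, 3], 0.0]
  ]
}}

```text
time_s: 53.7
tool_pos: [0.5609, 0.2008, 0.1996]
tool_rot: [180.0, 0.1, 28.4]
force: [-1.0, -0.8, -0.2]
grip_width: 0.0005
grasp_force: 0.0
```

{"method": "arm_command", "body": {
  "series": [
    [[9, -3, 7], 0.0],
    [[18, -5, 13], 0.0],
    [[27, -8, 20], 0.0],
    [[36, -10, 27], 0.0],
    [[45, -13, 33], 0.0]
  ]
}}

```text
time_s: 54.2
tool_pos: [0.5931, 0.2328, 0.167]
tool_rot: [-180.0, 0.0, 28.3]
force: [-0.2, -0.0, 0.6]
grip_width: 0.0007
grasp_force: 0.0
```

{"method": "arm_command", "body": {
  "series": [
    [[9, -2, 7], 0.0],
    [[18, -5, 14], 0.0],
    [[27, -7, 20], 0.0],
    [[35, -10, 27], 0.0],
    [[35, -10, 27], 0.0]
  ]
}}

```text
time_s: 54.7
tool_pos: [0.619, 0.2593, 0.139]
tool_rot: [-180.0, 0.1, 28.4]
force: [0.1, 0.9, -1.2]
grip_width: 0.0007
grasp_force: 0.0
```

{"method": "arm_command", "body": {
  "series": [
    [[0, 0, 5], 0.0],
    [[0, 0, 10], 0.0],
    [[0, 0, 15], 0.0],
    [[0, 0, 15], 0.0],
    [[0, 0, 15], 0.0]
  ]
}}

```text
time_s: 55.2
tool_pos: [0.6191, 0.2581, 0.1256]
tool_rot: [-180.0, 0.0, 28.3]
force: [-1.0, -0.8, -0.0]
grip_width: 0.0006
grasp_force: 0.0
```

{"method": "arm_command", "body": {
  "series": [
    [[0, 0, 3], 0.0],
    [[0, 0, 6], 0.0],
    [[0, 0, 9], 0.0],
    [[0, 0, 12], 0.0],
    [[0, 0, 12], 0.0]
  ]
}}

```text
time_s: 55.7
tool_pos: [0.6193, 0.2583, 0.1138]
tool_rot: [-180.0, -0.0, 28.3]
force: [-0.9, -0.7, 4.1]
grip_width: 0.0003
grasp_force: 2.0
```

{"method": "arm_command", "body": {
  "series": [
    [[0, 0, 1], 0.0],
    [[0, 0, 2], 0.0],
    [[0, 0, 3], 0.0],
    [[0, 0, 3], 0.0],
    [[0, 0, 3], 0.0]
  ]
}}

```text
time_s: 56.2
tool_pos: [0.6194, 0.2583, 0.1124]
tool_rot: [-180.0, -0.1, 28.4]
force: [-3.2, -1.9, 11.2]
grip_width: 0.0004
grasp_force: 5.4
```

{"method": "arm_command", "body": {
  "series": [
    [[0, 0, -5], 0.0],
    [[0, 0, -20], 0.0],
    [[0, 0, -50], 0.0],
    [[0, 0, -90], 0.0],
    [[0, 0, -130], 0.0]
  ]
}}

```text
time_s: 56.7
tool_pos: [0.6187, 0.258, 0.2417]
tool_rot: [180.0, 0.1, 28.3]
force: [0.4, 0.3, -0.2]
grip_width: 0.0006
grasp_force: 0.0
```

{"method": "arm_command", "body": {
  "series": [
    [[-50, 0, 0], 0.0],
    [[-100, 0, 0], 0.0],
    [[-120, 0, 0], 0.0],
    [[-120, 0, 0], 0.0],
    [[-120, 0, 0], 0.0]
  ]
}}

```text
time_s: 57.2
tool_pos: [0.5138, 0.2016, 0.2413]
tool_rot: [-180.0, -0.1, 28.4]
force: [0.5, 1.3, -0.7]
grip_width: 0.0008
grasp_force: 0.0
```

```bash
python3 - <<'E'
from tr import *
im,W,u=tr(); cv2.imwrite("pics/w12.png",im)
q=u[(u[:,0]>60)&(u[:,0]<90)&(u[:,1]<-65)&(u[:,1]>-95)]; print("start z",np.percentile(q[:,2],[50,90]))
T,W=cloud("top"); cv2.imwrite("pics/t12.png",cv2.resize(T[80:320,40:480],None,fx=1.8,fy=1.8))
E
```

```text
panel x peak -19 [  0  96 701 717 270   0   0] [-13.38623881  -6.03622785]
tcp unit 25.951651424861357 30.05384586482743 0.2410441546798324 [0.2 0.3 0.1] 57.25
start z [108.70099088 110.31474773]
```

View pics/w12.png

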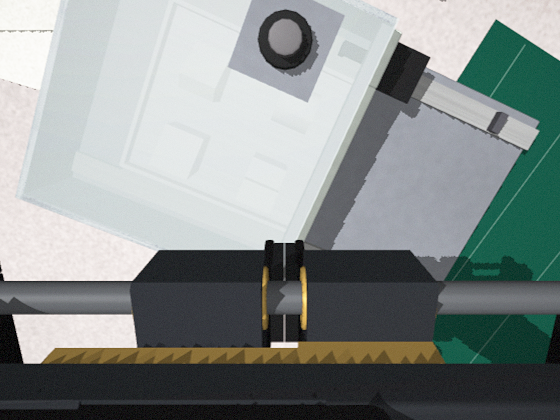

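The tray is home, the models show upright through the roof at (180,150), (270,170), (220,80) and (350,50), and the start button (285,38) is back up at 110 mm.

```bash
python3 -c "
from cell import env
print(env.sign_off())"
```

```text
the job is handed in; nothing more can be done
None
```

The job is done and handed in at about 57 s: the four white models found stand upright in the tray, which is fully home and locked with the pin down to its flange and its button out, and the start button was pushed down and came back up.

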